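# Mark a brass slug in the bench marking press

### The job

Set the brass slug flat in the round nest of the marking press, push the shuttle fully home under the punch, then press the red plunger down through its soft first stop to the stiffer second stop, hold it there for about a second and let it come all the way back up. Press firmly but gently, the press must never take more than 20 N, and leave the slug in the nest and the other things alone.

Things in the scene. Friction and masses are not known exactly. Their poses are not given: they have to be found in the camera images.
- slug: solid brass cylinder, 30 mm diameter, 16 mm high, 0.09 kg, standing loose on the plywood bench riser; origin at the centre of its underside, z axis up
- riser: plywood bench riser, fixed, top 210 x 500 mm, 170 mm above the bench; origin on the bench under its centre. Between robot and riser a grey beam hangs across the bench, 0.51 to 0.55 m above it, about x = 0.1 to 0.42 m, its right end at about y = -0.24 m: keep elbow and forearm clear of it
- press: small green bench marking press, fixed on the plywood bench riser; base plate 185 x 90 x 14 mm. Origin on the riser top under the punch axis; its x axis points from the front (the shuttle end, to the robot's right) to the rear post (22 mm diameter, 45 mm behind the punch axis, 130 mm high); the shuttle slides along this x axis between two steel rails (tops 24 mm above the riser top)
- head: green head of the press, clamped to the post, holding punch and plunger on the vertical axis above the press's origin; barrel 40 mm diameter, about 74 to 112 mm above the riser top. The clamping height differs by some mm from press to press. Its forces include those on the punch and plunger it carries
- shuttle (a joint): travel of the aluminium shuttle in m: 0 fully out towards the front of the press, 0.085 fully home against its end stop, nest exactly under the punch; about 1.2 N friction, stays where it is left
- nest (a point): centre of the nest floor in the shuttle. The nest is a round recess 33 mm in diameter, 5 mm deep, with a chamfered rim; the shuttle plate round it is 54 mm wide, its top 5 mm above this point (27 mm above the riser top); a seated slug stands 11 mm proud of the plate
- tab (a point): middle of the front face (facing away from the press, to the robot's right) of the black upright push tab, 36 mm wide, at the front end of the shuttle, 75 mm in front of the nest centre; this point lies 10 mm below the tab's top edge. Push here along the press's x axis to drive the shuttle home
- ram (a joint): downward travel of the steel punch (19 mm wide tip) in m: 0 fully up. Soft spring, about 1.3 N at first and 120 N/m. With a seated slug under it the punch meets the slug after about 4 to 10 mm, depending on the head height: this is the first stop
- plunger (a joint): further downward travel of the red plunger relative to the punch, in m: 0 until the first stop is passed, 0.005 at the hard second stop. Stiff preloaded spring: starts to yield at about 5 N, reaches the second stop at about 8.5 N; beyond that the force rises steeply
- cap_top (a point): centre of the top of the round red plunger cap, 34 mm in diameter, about 142 mm above the riser top when up; it moves down with punch and plunger together
- tape_yellow: yellow roll of tape, 52 mm wide, 36 mm high; bystander, origin under its centre
- flat_pliers: flat pliers with red handles, 130 mm long; bystander, origin under the centre
- loupe: black eye loupe, 33 mm wide, 30 mm high, at the rear right corner of the riser; bystander, origin under its centre

How it is judged:
On the way, in this order (a step that is already met when the one before it is completed fails the run):
1. the slug stands flat in the nest, let go (horizontal distance between slug and nest below 0.003 m and z of slug in the frame of nest below 0.002 m and angle between slug's own z axis and vertical below 0.08 rad and contact force between each of the arm, the fingers and slug below 0.1 N), for 0.2 s.
2. the shuttle is fully home with the slug in its nest (value of joint shuttle above 0.0825 m and horizontal distance between slug and nest below 0.003 m), for 0.1 s.
3. the plunger is held at its second stop, the punch bearing on the slug (value of joint plunger above 0.0043 m and contact force between head and slug above 4 N and value of joint shuttle above 0.0825 m), for 0.5 s.
At the end, for the whole second after the job is handed in: plunger and punch are back up (within 1 mm), the shuttle is home (within 2.5 mm) and the slug still lies flat at rest in the nest (within 3 mm of its centre) (all of step 2 and value of joint each of plunger, ram below 0.001 m and z of slug in the frame of nest below 0.002 m and angle between slug's own z axis and vertical below 0.08 rad and linear speed of slug below 0.01 m/s); the robot touches nothing.
It fails at once if the robot loads the press head or its plunger with more than 20 N (contact force between any of the arm, the fingers and head above 20 N).
It fails at once if a bystander is shifted by more than 15 mm (distance of any of tape_yellow, flat_pliers, loupe from where it was at the start of the episode above 0.015 m).
It also fails if it takes over 64 s, if anything falls off the work surface, if the arm or the gripper's body presses on something with over 40 N, if the wrist force passes 120 N, or if a joint passes its speed limit or range.

### The arm

A 7-joint arm with a two-finger parallel gripper is mounted at the origin on a cart in front of the work surface, level with it; the furniture and walls round the work are solid. World frame = base frame: x ahead of the robot, y to its left, z up, the work surface at z = 0. Lengths are in m, angles in rad, forces in N, time in s.
With the tool pointing down it reaches from about 0.425 to 0.95 m from the base axis. Payload 4.7 kg.
Tool frame: the origin (TCP) lies between the finger pads; the fingertips stand 25 mm ahead of it and the grasp point (between the pads) lies 6 mm ahead of it; x points along the fingers, z is the direction in which the jaws open and shut, and the axes are right-handed (so a half turn about x gives the same grasp; the last joint's range is limited). The gripper opens to 85 mm and grips with 20 to 120 N. Pads are 22 mm wide; open, the fingers measure 114 mm over their backs; the gripper's body (76 mm by 85 mm) begins 54 mm behind the grasp point. The pads swing forward as they close: fully open they stand 13 mm farther back than shut.
Start: joints at [1.173, 0.469, -0.049, 1.532, 0.024, 1.141, -0.082], TCP at [0.243, -0.63, 0.256] pointing down, gripper open.
Joint ranges: [-2.59, 2.59], [-0.33, 1.99], [-1.39, 1.29], [0.1, 2.45], [-1.04, 4.18], [0.21, 1.99], [-2.66, 2.66]. Speed limits (rad/s): [2.57, 2.57, 3.14, 3.14, 3.14, 3.14, 3.14].

### API

Orientations are given as a 3x3 rotation matrix whose columns are the frame's x, y, z axes.
In Python, from rig import * gives the robot as it stands. Calls block until the motion is done:
- movep(position, orientation): joint-space move of the TCP to a pose.
- move_l(position, attitude=None, feed=0.15, until_force=None): straight line of the TCP; attitude=None keeps the orientation; feed is the mean speed in m/s. With until_force (N) it stops when the force on the tool has changed by that much, and returns True; else False.
- move_joints(angles): joint-space move.
- command_gripper(opening, newtons=None): finger opening in m; newtons is the grip in N (None keeps the last); returns when the fingers have stopped.
- sleep(seconds).
- inverse_kinematics(position, orientation): joint angles nearest the present ones, or None.
- sense(): the state.
- camera(name): name is "scene" or "top" or "wrist"; returns (picture, depth): 384x512x3 uint8, red, green, blue; 384x512 float32, m along the optical axis (not along the pixel's ray), 0 where there is no reading.
- camera_params(name): a dict with "K" (3x3 intrinsics, pixels), "position" and "rotation" of the camera in the world; the wrist camera has in their place "tool_from_camera" (4x4, takes a point from camera to tool coordinates, whose origin is the TCP and whose axes are the tool frame's). Camera axes: x right, y down, z forward; pixel columns grow to the right and rows downward; lengths in m; the calibration is good to about 2 mm. The wrist camera is an equidistant fisheye: a pixel r from the principal point sees the ray r / f radians off the axis. A picture is of the moment at which its call begins: read the wrist's pose just before it. camera_params takes no time and is no camera call.
A pose or a line that the arm cannot do raises Unreachable and nothing moves.
- finish_job(): hands the job in, once; it reports no verdict.
The state is a dict: "time_s": time; "joint_pos": joint angles; "qd": joint speeds; "joint_efforts": joint torques, N m; "position": TCP position; "tcp_rot": TCP orientation; "wrist_force": force on the tool from outside, world axes, zero at the start; "ft_torque": the same for the moment, N m; "finger_gap": finger opening in m.
Only numpy, scipy, OpenCV 4.12 (cv2) and the standard library are available. Lean on these libraries where they do the work, as an engineer would, in place of code of your own. Each camera call takes 0.05 s, during which the arm holds its last target. There are 200 camera calls.

## Working session

There is one attempt and no reset: what is moved stays moved. The work goes in short steps, each a Python script; the robot and the scene stay as the last script left them, time stands still between calls to the robot, and variables do not carry over. Pictures are saved under pics/ and viewed, about 8 in all and at most 12, crops included, and the job is handed in when it is done.

```bash
ls; mkdir -p pics; python3 - <<'E'
from rig import *
import numpy as np, cv2
ims=[]
for n in("scene","top"):
    p,d=camera(n); np.savez(f"pics/{n}.npz",p=p,d=d,**camera_params(n)); ims.append(p)
    c=camera_params(n); print(n,c["K"].tolist(),np.round(c["position"],3),np.round(c["rotation"],3).tolist())
cv2.imwrite("pics/a.png",cv2.resize(ims[0],(800,600))[:,:,::-1])
cv2.imwrite("pics/b.png",cv2.resize(ims[1],(800,600))[:,:,::-1])
print(camera_params("wrist"),sense())
E
```

```text
pics
scene [[367.2342863229636, 0.0, 261.36664075106125], [0.0, 367.2342863229636, 194.3117299769836], [0.0, 0.0, 1.0]] [ 0.706 -0.566  0.955] [[0.958, 0.212, -0.192], [0.286, -0.711, 0.642], [-0.0, -0.67, -0.742]]
top [[368.0941001709603, 0.0, 259.64390638814086], [0.0, 368.0941001709603, 186.74105881046233], [0.0, 0.0, 1.0]] [-0.016 -0.037  0.908] [[0.238, -0.773, 0.588], [-0.971, -0.196, 0.135], [0.011, -0.603, -0.797]]
{'K': array([[297.31863964,   0.        , 256.7671722 ],
       [  0.        , 297.31863964, 194.69352701],
       [  0.        ,   0.        ,   1.        ]]), 'tool_from_camera': array([[ 4.28571648e-04, -3.22354170e-01,  9.46619039e-01,
        -1.18315567e-01],
       [-2.35013317e-04, -9.46619132e-01, -3.22354095e-01,
         8.39220270e-02],
       [ 9.99999881e-01, -8.43162544e-05, -4.81451644e-04,
        -1.56679890e-04],
       [ 0.00000000e+00,  0.00000000e+00,  0.00000000e+00,
         1.00000000e+00]])} {'time_s': 0.1, 'joint_pos': array([ 1.17306142,  0.46940743, -0.04860353,  1.53357464,  0.02410681,
        1.14101917, -0.08229289]), 'qd': array([-9.14171774e-04, -1.49644395e-03, -3.75416359e-05, -4.68023240e-03,
        1.31970223e-03,  4.00923130e-04,  4.07219436e-04]), 'joint_efforts': array([ 1.02884740e-03, -5.11514890e+01, -4.68339678e-02, -2.38391733e+01,
        1.08215478e-02,  4.37509851e-03, -5.82033664e-06]), 'position': array([ 0.24319886, -0.62914504,  0.25533484]), 'tcp_rot': array([[-7.18754468e-04,  9.32731190e-01,  3.60571784e-01],
       [ 1.67500587e-03,  3.60572494e-01, -9.32729688e-01],
       [-9.99998339e-01, -6.64437772e-05, -1.82149331e-03]]), 'wrist_force': array([ 0.1426588 ,  0.59258623, -0.79920715]), 'ft_torque': array([-0.03229035,  0.02634945,  0.00494167]), 'finger_gap': 0.08538106352982763}
```

View pics/a.png

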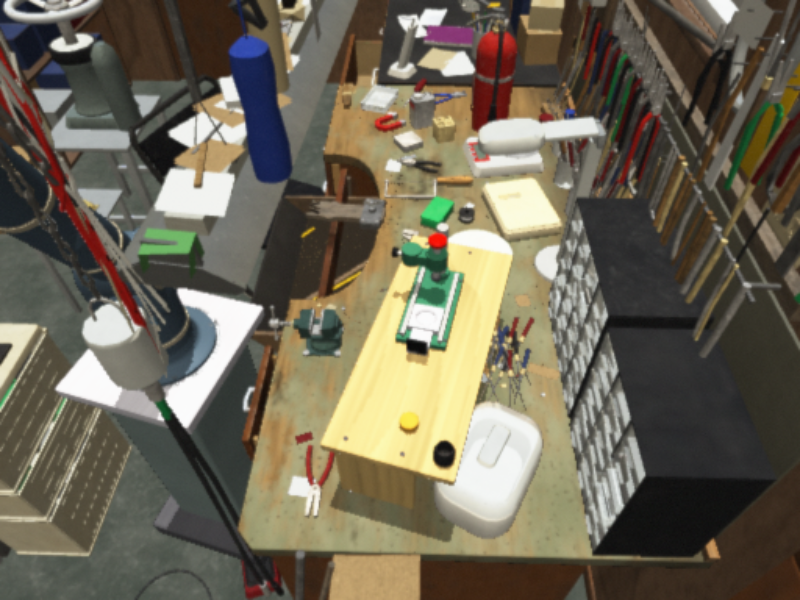

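View pics/b.png

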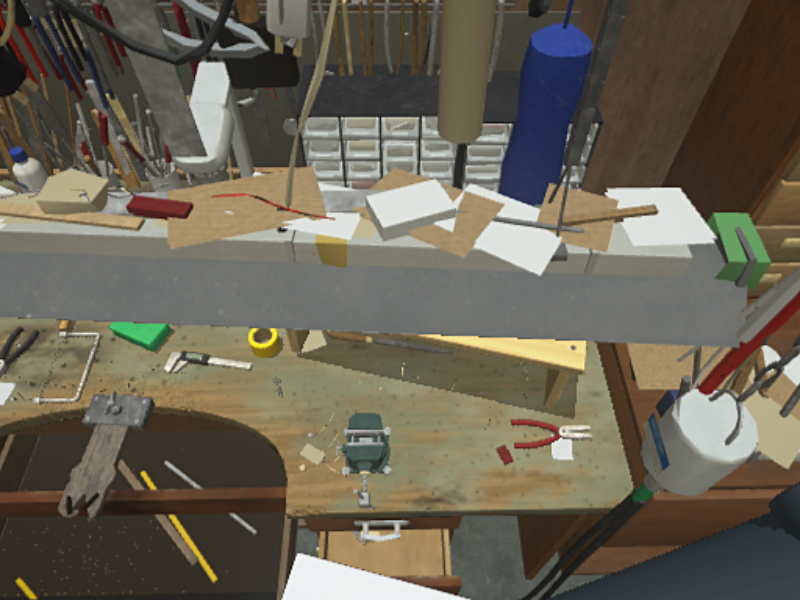

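Scene picture (800 px scale): slug is the brass disc at (409,421), loupe at (444,453), press tab at (418,347), nest about (427,318), red cap at (438,240). In the top picture the beam hides the riser.

```bash
cat > h.py <<'E'
import numpy as np, cv2
def pts(n):
    z=np.load(f"pics/{n}.npz"); K=z["K"]; d=z["d"]
    v,u=np.mgrid[:384,:512]
    c=np.stack([(u-K[0,2])/K[0,0]*d,(v-K[1,2])/K[1,1]*d,d],-1)
    return z["p"],c@z["rotation"].T+z["position"]
E
python3 - <<'E'
from h import *
p,P=pts("scene"); hsv=cv2.cvtColor(p,cv2.COLOR_RGB2HSV)
for n,(u,v) in dict(slug=(409,421),loupe=(444,453),tab=(418,347),nest=(427,318),cap=(438,240)).items():
    print(n,np.round(P[int(v*.64),int(u*.64)],3))
x,y,z=P[...,0],P[...,1],P[...,2]
def rep(n,m): q=P[m]; print(n,m.sum(),np.round(q.mean(0),4),np.round(q.min(0),4),np.round(q.max(0),4))
v,u=np.mgrid[:384,:512]
ris=(z>.164)&(z<.174)&(x>.3)&(x<.9)&(y>-.6)&(y<.2)
rep("riser",ris)
rect=cv2.minAreaRect(P[ris][:,:2].astype(np.float32)); print(rect)
red=((hsv[...,0]<8)|(hsv[...,0]>172))&(hsv[...,1]>150)&(abs(u-280)<14)&(abs(v-154)<14)
rep("cap",red&(z>.305)&(z<.32))
sl=(abs(u-261.8)<14)&(abs(v-269)<12)&(z>.181)&(z<.191)
rep("slugtop",sl)
tb=(abs(u-268)<20)&(abs(v-218)<20)&(z>.2)
rep("tab",tb)
pl=(abs(u-273)<30)&(abs(v-203)<20)&(z>.194)&(z<.2)
rep("plate",pl); print(cv2.minAreaRect(P[pl][:,:2].astype(np.float32)))
gr=(z>.179)&(z<.189)&(hsv[...,0]>60)&(hsv[...,0]<90)&(hsv[...,1]>120)&(abs(u-275)<40)&(abs(v-195)<40)
rep("base",gr); print(cv2.minAreaRect(P[gr][:,:2].astype(np.float32)))
cv2.imwrite("pics/c.png",cv2.resize(p[130:300,215:335],None,fx=5,fy=4.7/1.35,interpolation=2)[:,:,::-1])
E
```

```text
slug [ 0.575 -0.131  0.186]
loupe [ 0.639 -0.159  0.172]
tab [ 0.554 -0.005  0.205]
nest [0.549 0.071 0.193]
cap [0.545 0.142 0.314]
riser 8281 [ 0.5719 -0.0474  0.1701] [ 0.4546 -0.3703  0.164 ] [0.8984 0.1999 0.174 ]
((0.6406078338623047, -0.04490023851394653), (0.43808966875076294, 0.5680866837501526), 16.077857971191406)
cap 94 [0.5444 0.1425 0.3107] [0.5282 0.129  0.3051] [0.5594 0.1622 0.3145]
slugtop 114 [ 0.5766 -0.1314  0.1859] [ 0.5625 -0.1454  0.1812] [ 0.5903 -0.1159  0.19  ]
tab 92 [ 0.5589 -0.0268  0.2441] [ 0.5266 -0.5665  0.2003] [0.7059 0.0792 0.9549]
plate 370 [0.5486 0.0686 0.1961] [ 0.51   -0.0067  0.194 ] [0.5857 0.1532 0.2   ]
((0.5478721261024475, 0.07281800359487534), (0.0722353383898735, 0.1576205939054489), 2.6980433464050293)
base 435 [0.5497 0.1269 0.1841] [0.5086 0.0192 0.1793] [0.5915 0.2025 0.1889]
((0.5480350255966187, 0.11109994351863861), (0.08293001353740692, 0.18212313950061798), 1.3814066648483276)
```

View pics/c.png

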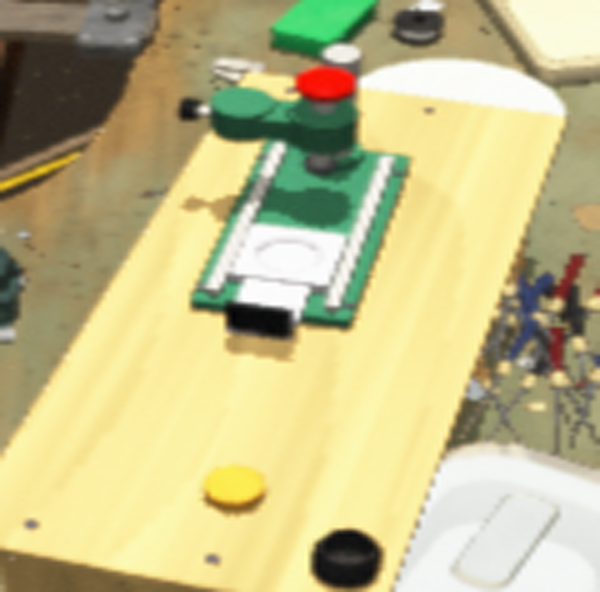

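The crop shows the shuttle out at the front, nest just visible in the white plate, tab facing −y; the press x axis is roughly world +y. Beam clearance requires link positions, so I'll identify the kinematics from IK samples.

```bash
cat > fit.py <<'E'
from rig import *
import numpy as np, itertools, pickle
from scipy.spatial.transform import Rotation as Ro
rng=np.random.default_rng(0); s=sense(); D=[]
for i in range(120):
    p=s["position"]+rng.uniform([-.15,-.1,-.1],[.4,.5,.2]); R=s["tcp_rot"]@Ro.from_rotvec(rng.normal(0,.4,3)).as_matrix()
    q=inverse_kinematics(p,R)
    if q is not None: D.append((np.array(q),p,R))
print(len(D),"t",sense()["time_s"]-s["time_s"])
Q=np.array([d[0] for d in D]); print(np.round(Q.min(0),2),np.round(Q.max(0),2))
ax="zyzyzyz"; E=dict(x=[1,0,0],y=[0,1,0],z=[0,0,1])
def chain(q,sg):
    R=np.eye(3); o=[R]
    for a,g,t in zip(ax,sg,q): R=R@Ro.from_rotvec(np.array(E[a])*g*t).as_matrix(); o.append(R)
    return o
best=None
for sg in itertools.product([1,-1],repeat=7):
    W=[chain(q,sg)[-1].T@d[2] for q,d in zip(Q[:8],D)]
    e=max(np.abs(w-W[0]).max() for w in W)
    if best is None or e<best[0]: best=(e,sg,W[0])
print(best)
sg=best[1]
A=np.vstack([np.hstack(chain(q,sg)[:8]) for q in Q]); b=np.hstack([d[1] for d in D])
x,*_=np.linalg.lstsq(A,b,rcond=1e-6); print(np.abs(A@x-b).max()); L=x.reshape(8,3); print(np.round(L,4))
pickle.dump((sg,best[2],L),open("kin.pkl","wb"))
E
python3 fit.py
```

```text
108 t 0.0
[ 0.09 -0.31 -0.56  0.68 -0.95  0.35 -2.12] [1.67 0.91 0.39 2.39 1.57 1.96 1.02]
(np.float64(1.1156010475827594e-11), (-1, 1, -1, 1, -1, 1, -1), array([[ 9.39880482e-12, -1.67265686e-12, -1.00000000e+00],
       [ 5.32482268e-12,  1.00000000e+00, -1.67261063e-12],
       [ 1.00000000e+00, -5.32479878e-12,  9.39895521e-12]]))
6.342915082058198e-11
[[-0.000e+00  0.000e+00  1.188e-01]
 [ 0.000e+00 -1.320e-02  1.188e-01]
 [ 0.000e+00 -1.320e-02  2.771e-01]
 [-0.000e+00 -7.700e-03  2.771e-01]
 [-0.000e+00 -7.700e-03  2.334e-01]
 [ 0.000e+00 -2.000e-04  2.334e-01]
 [ 0.000e+00 -2.000e-04  1.405e-01]
 [-0.000e+00 -0.000e+00  1.405e-01]]
```

```bash
cat > kin.py <<'E'
import numpy as np, pickle
from scipy.spatial.transform import Rotation as Ro
sg,R0,L=pickle.load(open("kin.pkl","rb"))
ax=np.array([[0,0,1],[0,1,0]]*4)[:7]
def fk(q):
    """positions of shoulder, elbow, wrist, TCP and tool rotation"""
    R=np.eye(3); p=L[0].copy(); J=[]
    for i in range(7):
        R=R@Ro.from_rotvec(ax[i]*sg[i]*q[i]).as_matrix()
        if i in(1,3,5): J.append(p.copy())
        p=p+R@L[i+1]
    return J+[p],R@R0
E
python3 - <<'E'
from h import *; from kin import *
q=[1.173,.469,-.049,1.532,.024,1.141,-.082]
J,R=fk(q); print(np.round(J,3))
z=np.load("pics/scene.npz")
for p in J:
    c=z["rotation"].T@(p-z["position"]); u=z["K"]@c/c[2]; print("px800",np.round(u[:2]/.64),c[2].round(2))
p,P=pts("scene")
for u,v in [(120,345),(95,340),(60,200),(90,310),(160,400),(230,520),(180,330),(170,245),(190,180),(270,180),(200,290),(150,200),(320,60),(240,160)]: print((u,v),np.round(P[int(v*.64),int(u*.64)],3))
print("top")
p,P=pts("top")
for u,v in [(700,440),(725,350),(600,310),(560,220),(560,100),(720,330),(720,370),(740,250),(250,290),(250,240),(400,200),(300,180),(765,350),(640,540),(740,300)]: print((u,v),np.round(P[int(v*.64),int(u*.64)],3))
E
```

```text
[[-0.012 -0.005  0.238]
 [ 0.066 -0.244  0.732]
 [ 0.244 -0.63   0.537]
 [ 0.244 -0.63   0.256]]
px800 [115. 264.] 1.03
px800 [-196.   54.] 0.5
px800 [-330.  667.] 0.36
px800 [-59. 724.] 0.57
(120, 345) [ 0.279 -0.276  0.445]
(95, 340) [ 0.251 -0.281  0.448]
(60, 200) [ 0.271 -0.247  0.622]
(90, 310) [ 0.237 -0.257  0.469]
(160, 400) [ 0.263 -0.257  0.293]
(230, 520) [ 0.066 -0.12  -0.593]
(180, 330) [ 0.063 -0.001  0.074]
(170, 245) [ 0.356 -0.226  0.572]
(190, 180) [ 0.334 -0.144  0.587]
(270, 180) [ 0.388 -0.075  0.551]
(200, 290) [ 0.37  -0.224  0.508]
(150, 200) [-0.849  0.943 -0.505]
(320, 60) [0.307 0.266 0.533]
(240, 160) [ 0.34  -0.056  0.558]
top
(700, 440) [ 0.233 -0.237  0.449]
(725, 350) [ 0.63  -0.463  0.052]
(600, 310) [ 0.28  -0.128  0.536]
(560, 220) [ 0.307 -0.08   0.599]
(560, 100) [ 0.363 -0.062  0.661]
(720, 330) [ 0.287 -0.222  0.531]
(720, 370) [ 0.28  -0.24   0.488]
(740, 250) [ 0.338 -0.224  0.57 ]
(250, 290) [0.229 0.148 0.538]
(250, 240) [0.256 0.153 0.568]
(400, 200) [0.3   0.041 0.596]
(300, 180) [0.312 0.128 0.587]
(765, 350) [ 0.657 -0.538  0.038]
(640, 540) [ 0.405 -0.447 -0.346]
(740, 300) [ 0.311 -0.234  0.543]
```

```bash
cat > plan.py <<'E'
from h import *; from kin import *
from scipy.optimize import least_squares
lo=np.array([-2.59,-.33,-1.39,.1,-1.04,.21,-2.66])+.04; hi=np.array([2.59,1.99,1.29,2.45,4.18,1.99,2.66])-.04
q0=np.array([1.173,.469,-.049,1.532,.024,1.141,-.082])
def segd(C,a,b):
    t=np.clip((C-a)@(b-a)/((b-a)@(b-a)),0,1); return np.linalg.norm(C-a-t[:,None]*(b-a),axis=1)
def cloud():
    C=[]
    for n in("scene","top"):
        p,P=pts(n); P=P.reshape(-1,3); z=np.load(f"pics/{n}.npz")
        C.append(P[(np.linalg.norm(P-z["position"],axis=1)>.05)])
    C=np.vstack(C); C=C[(C[:,0]>.02)&(C[:,0]<.9)&(C[:,1]>-.8)&(C[:,1]<.5)&(C[:,2]>-.05)&(C[:,2]<1.1)]
    J,_=fk(q0)
    for a,b in zip(J,J[1:]+[J[-1]-[0,0,.05]]): C=C[segd(C,a,b)>.11]
    C=C[~((np.hypot(C[:,0],C[:,1])<.16))]
    g=np.mgrid[.1:.43:.02,-.24:.5:.02,.51:.63:.02].reshape(3,-1).T   # beam and what lies on it
    C=np.vstack([C,g]); return np.unique(np.round(C/.012),axis=0)*.012
C=cloud()
def clear(q,tool=True):
    J,R=fk(q); s,e,w,t=J; f=t-.10*R[:,0]
    d=[segd(C,s+(e-s)*.25,e).min(),segd(C,e,w).min(),segd(C,w,f).min()]
    return np.array(d)
def att(a,t,flip=1):
    """jaw axis at angle a from world x, tool x down and tilted t towards +y side"""
    j=np.array([np.cos(a),np.sin(a),0]); x=np.array([-np.sin(a)*np.sin(t),np.cos(a)*np.sin(t),-np.cos(t)])
    j=j*flip; return np.column_stack([x,np.cross(j,x),j])
def ik(p,R,q):
    def f(q):
        J,r=fk(q); return np.r_[(J[3]-p)*5,Ro.from_matrix(r@R.T).as_rotvec()]
    s=least_squares(f,np.clip(q,lo+1e-3,hi-1e-3),bounds=(lo,hi),max_nfev=60)
    return s.x if np.abs(s.fun).max()<1e-4 else None
E
cat > search.py <<'E'
from plan import *
import sys
print(len(C))
H=C[(C[:,2]>.25)&(C[:,0]<.7)&(C[:,1]<-.2)&(C[:,1]>-.8)&(C[:,0]>.05)]
for z in np.arange(.25,1.1,.1):
    k=H[(H[:,2]>=z)&(H[:,2]<z+.1)]
    if len(k): print("z",z.round(2),len(k),k[:,:2].min(0),k[:,:2].max(0))
rng=np.random.default_rng(1)
T=dict(slug=(.5766,-.1314,.198),nest=(.549,.055,.22),tab=(.552,-.03,.235),cap=(.545,.142,.345))
for n,p in T.items():
    res=[]
    for i in range(220):
        a=rng.uniform(-.2,.7); t=rng.uniform(0,.6 if n!="cap" else .9); fl=rng.choice([1,-1])
        q=ik(np.array(p),att(a,t,fl),rng.uniform(lo,hi))
        if q is None: continue
        c=clear(q); res.append((min(c[0],c[1],c[2]+.02),c,a,t,fl,q))
    res.sort(key=lambda r:-r[0]); print(n,len(res))
    for r in res[:6]: print(np.round(r[1],3),"a %.2f t %.2f f %d"%r[2:5],np.round(r[5],2),"elb",np.round(fk(r[5])[0][1],2))
E
time python3 search.py
```

```text
15517
z 0.25 43 [ 0.24  -0.444] [ 0.612 -0.24 ]
z 0.35 213 [ 0.216 -0.288] [ 0.312 -0.204]
z 0.45 288 [ 0.096 -0.276] [ 0.42  -0.204]
z 0.55 337 [ 0.096 -0.276] [ 0.42  -0.204]
z 0.65 69 [ 0.264 -0.288] [ 0.3   -0.228]
z 0.75 6 [ 0.288 -0.252] [ 0.3   -0.228]
slug 41
[0.084 0.101 0.087] a 0.31 t 0.54 f 1 [ 1.09  0.99 -1.35  1.58  0.43  1.38  0.05] elb [ 0.19 -0.43  0.53]
[0.076 0.101 0.084] a 0.49 t 0.54 f 1 [ 1.04  1.02 -1.35  1.53  0.47  1.49  0.18] elb [ 0.22 -0.42  0.52]
[0.036 0.069 0.085] a 0.63 t 0.49 f 1 [ 0.96  0.89 -1.17  1.52  0.38  1.47  0.4 ] elb [ 0.23 -0.37  0.58]
[0.038 0.032 0.1  ] a 0.34 t 0.22 f 1 [ 1.05  0.87 -1.35  1.68  0.65  1.31 -0.07] elb [ 0.19 -0.39  0.59]
[0.03  0.075 0.09 ] a 0.19 t 0.52 f 1 [ 1.06  0.85 -1.17  1.62  0.26  1.24  0.1 ] elb [ 0.18 -0.38  0.6 ]
[0.02  0.049 0.092] a 0.53 t 0.38 f 1 [ 0.98  0.84 -1.18  1.59  0.43  1.36  0.28] elb [ 0.21 -0.36  0.6 ]
nest 57
[0.024 0.007 0.081] a 0.67 t 0.54 f 1 [ 0.81  0.91 -1.35  1.65  0.36  1.37  0.11] elb [ 0.28 -0.34  0.57]
[0.008 0.006 0.078] a -0.07 t 0.00 f 1 [-0.35  0.3   0.22  1.88 -0.08  0.96 -0.17]
[... 1063 characters left out ...]
11] elb [ 0.16 -0.18  0.74]
cap 49
[0.016 0.017 0.114] a -0.09 t 0.48 f 1 [-0.91  0.27  1.    1.83 -0.75  1.25  0.26] elb [0.11 0.09 0.77]
[0.016 0.027 0.123] a -0.09 t 0.07 f 1 [-0.44  0.21  0.17  1.71 -0.11  1.21 -0.33] elb [0.12 0.02 0.78]
[0.016 0.028 0.124] a -0.03 t 0.17 f 1 [-0.32  0.2   0.09  1.72 -0.19  1.18 -0.2 ] elb [0.11 0.   0.78]
[0.019 0.01  0.126] a 0.02 t 0.25 f 1 [-0.96  0.27  0.95  1.76 -0.5   1.25  0.15] elb [0.11 0.1  0.77]
[0.008 0.01  0.129] a 0.33 t 0.37 f -1 [-0.85  0.34  0.91  1.71 -0.62  1.41 -2.59] elb [0.14 0.11 0.76]
[0.025 0.008 0.109] a -0.19 t 0.30 f 1 [-1.15  0.32  1.23  1.81 -0.64  1.24  0.08] elb [0.1  0.14 0.77]
real	3m13.501s
user	3m14.180s
sys	0m0.156s
```

```bash
cat > opt.py <<'E'
from plan import *
from scipy.optimize import minimize
from scipy.spatial import cKDTree
T=cKDTree(C); u=np.linspace(0,1,14)[:,None]
def segs(q):
    J,R=fk(q); s,e,w,t=J; f=t-.10*R[:,0]
    return s+(e-s)*(.25+.75*u),e+(w-e)*u,w+(f-w)*u
def cl(q): return np.array([T.query(x)[0].min() for x in segs(q)])
W=np.array([0,0,.01])
def best(p,tmax,jaw=True,n=25,seed=0,amax=1.0,starts=()):
    rng=np.random.default_rng(seed); p=np.array(p); out=[]
    S=[np.array([1.0,.95,-1.3,1.6,.4,1.4,.1])+rng.normal(0,[.3,.2,.2,.2,.4,.3,.5]) for _ in range(n)]+list(starts)
    def obj(q):
        d=np.sort(cl(q)+W); return -(d[0]+.2*d[1])*10
    def eq(q):
        J,R=fk(q); r=(J[3]-p)*10; return np.r_[r,R[2,2]] if jaw else r
    def ineq(q):
        R=fk(q)[1]; return np.array([-R[2,0]-np.cos(tmax), R[1,0]+.02, R[0,2]-np.cos(amax)])
    for s in S:
        r=minimize(obj,np.clip(s,lo,hi),method="SLSQP",bounds=list(zip(lo,hi)),constraints=[dict(type="eq",fun=eq),dict(type="ineq",fun=ineq)],options=dict(maxiter=60))
        if np.abs(eq(r.x)).max()<1e-3 and ineq(r.x).min()>-1e-2: out.append((-obj(r.x),r.x))
    out.sort(key=lambda r:-r[0]); return out
if __name__=="__main__":
    print("start",cl(q0))
    for n,p,tm,jaw in [("slug",(.5766,-.1314,.198),.7,1),("nest",(.549,.055,.225),.75,1),("tab",(.552,-.03,.235),1.1,0),("tabend",(.552,.05,.235),1.1,0),("cap",(.545,.142,.33),1.1,0)]:
        o=best(p,tm,jaw); print(n,len(o))
        for v,q in o[:3]:
            J,R=fk(q); print(np.round(cl(q),3),"q",np.round(q,3).tolist(),"x",np.round(R[:,0],2),"z",np.round(R[:,2],2),"elb",np.round(J[1],2),"wr",np.round(J[2],2))
E
time timeout 560 python3 opt.py
```

```text
start [0.04945836 0.11023727 0.34171158]
slug 25
[0.098 0.123 0.088] q [1.189, 1.017, -1.35, 1.638, 0.299, 1.216, -0.074] x [-0.02  0.64 -0.76] z [ 1.    0.03 -0.  ] elb [ 0.15 -0.45  0.52] wr [ 0.58 -0.31  0.41]
[0.098 0.123 0.088] q [1.189, 1.017, -1.35, 1.638, 0.299, 1.216, -0.074] x [-0.02  0.64 -0.76] z [ 1.    0.03 -0.  ] elb [ 0.15 -0.45  0.52] wr [ 0.58 -0.31  0.41]
[0.098 0.123 0.088] q [1.189, 1.017, -1.35, 1.638, 0.299, 1.216, -0.074] x [-0.02  0.64 -0.76] z [1.   0.03 0.  ] elb [ 0.15 -0.45  0.52] wr [ 0.58 -0.31  0.41]
nest 25
[0.052 0.025 0.071] q [0.944, 0.939, -1.35, 1.718, 0.17, 1.183, -0.024] x [-0.22  0.64 -0.73] z [0.95 0.32 0.  ] elb [ 0.24 -0.38  0.56] wr [ 0.61 -0.13  0.43]
[0.052 0.025 0.071] q [0.944, 0.939, -1.35, 1.718, 0.17, 1.183, -0.024] x [-0.22  0.64 -0.73] z [ 0.95  0.32 -0.  ] elb [ 0.24 -0.38  0.56] wr [ 0.61 -0.13  0.43]
[0.052 0.025 0.071] q [0.944, 0.939, -1.35, 1.718, 0.17, 1.183, -0.024] x [-0.22  0.64 -0.73] z [ 0.95  0.32 -0.  ] elb [ 0.24 -0.38  0.56] wr [ 0.61 -0.13  0.43]
tab 25
[0.107 0.112 0.097] q [1.13, 1.05, -1.35, 1.687, 0.007, 1.218
[... 756 characters left out ...]
[0.079 0.075 0.065] q [1.048, 1.005, -1.35, 1.77, -0.033, 1.057, -0.193] x [-0.12  0.83 -0.54] z [ 0.98  0.03 -0.18] elb [ 0.21 -0.42  0.53] wr [ 0.59 -0.18  0.39]
cap 25
[0.034 0.034 0.09 ] q [-0.244, 0.16, -0.054, 1.802, -0.08, 1.022, -0.044] x [ 0.13  0.12 -0.98] z [0.97 0.21 0.15] elb [ 0.09 -0.01  0.78] wr [0.51 0.11 0.61]
[0.036 0.02  0.1  ] q [0.867, 0.918, -1.35, 1.654, -0.226, 1.23, -0.193] x [-0.32  0.83 -0.45] z [ 0.94  0.23 -0.25] elb [ 0.27 -0.36  0.57] wr [ 0.63 -0.09  0.46]
[0.036 0.02  0.1  ] q [0.867, 0.918, -1.35, 1.654, -0.226, 1.23, -0.644] x [-0.32  0.83 -0.45] z [ 0.8  -0.02 -0.59] elb [ 0.27 -0.36  0.57] wr [ 0.63 -0.09  0.46]
real	0m45.206s
user	0m45.925s
sys	0m0.224s
```

```bash
cat >> plan.py <<'E'
def Kpt(q,corner=True):
    J,R=fk(q); y=R[:,1]*(-1 if R[2,1]>0 else 1)
    return J[3]+.025*R[:,0]+(.011*y if corner else 0)
E
cat > opt2.py <<'E'
import opt; from opt import *
def best2(p,tmax,n=12,amax=1.0,tilt_min=0,seed=0):
    rng=np.random.default_rng(seed); p=np.array(p); out=[]
    def obj(q): d=np.sort(cl(q)+W); return -(d[0]+.2*d[1])*10
    def eq(q): J,R=fk(q); return np.r_[(Kpt(q)-p)*10,R[2,2]]
    def ineq(q): R=fk(q)[1]; return np.array([-R[2,0]-np.cos(tmax),R[1,0]+.02,R[0,2]-np.cos(amax)])
    for _ in range(n):
        s=np.array([1.0,.95,-1.3,1.6,.2,1.3,.1])+rng.normal(0,[.3,.2,.2,.2,.4,.3,.5])
        r=minimize(obj,np.clip(s,lo,hi),method="SLSQP",bounds=list(zip(lo,hi)),constraints=[dict(type="eq",fun=eq),dict(type="ineq",fun=ineq)],options=dict(maxiter=60))
        if np.abs(eq(r.x)).max()<1e-3 and ineq(r.x).min()>-1e-2: out.append((-obj(r.x),r.x))
    out.sort(key=lambda r:-r[0]); return out[0][1]
if __name__=="__main__":
    for n,p,tms in [("slug",(.577,-.135,.177),(.7,.9,1.)),("nest",(.549,.051,.199),(.8,.9,1.)),("nest+25",(.549,.051,.224),(.9,1.)),("cap",(.545,.142,.312),(1.1,1.25,1.4))]:
        for tm in tms:
            q=best2(p,tm); J,R=fk(q); print(n,tm,np.round(cl(q),3),"q",np.round(q,3).tolist(),"x",np.round(R[:,0],2),"z",np.round(R[:,2],2),"elb",np.round(J[1],2),"wr",np.round(J[2],2))
    p,P=pts("scene"); v,u=np.mgrid[:384,:512]
    m=(abs(u-268)<16)&(v>205)&(v<232)&(P[...,2]>.18)&(P[...,2]<.3)&(p.max(-1)<90)
    print("dark tab",m.sum(),np.round(P[m].min(0),3),np.round(P[m].max(0),3),np.round(np.median(P[m],0),3))
E
time timeout 560 python3 opt2.py
```

```text
slug 0.7 [0.103 0.131 0.093] q [1.166, 1.034, -1.35, 1.58, 0.308, 1.313, -0.003] x [-0.08  0.64 -0.76] z [0.99 0.13 0.  ] elb [ 0.16 -0.45  0.51] wr [ 0.6  -0.32  0.42]
slug 0.9 [0.108 0.133 0.098] q [1.23, 1.035, -1.35, 1.634, 0.244, 1.196, -0.066] x [ 0.02  0.7  -0.72] z [ 1.   -0.03 -0.  ] elb [ 0.13 -0.46  0.51] wr [ 0.57 -0.34  0.4 ]
slug 1.0 [0.108 0.133 0.098] q [1.23, 1.036, -1.35, 1.634, 0.243, 1.196, -0.065] x [ 0.02  0.7  -0.72] z [ 1.   -0.03 -0.  ] elb [ 0.13 -0.46  0.51] wr [ 0.57 -0.34  0.4 ]
nest 0.8 [0.05  0.045 0.069] q [0.956, 0.977, -1.35, 1.688, 0.154, 1.228, 0.017] x [-0.25  0.67 -0.7 ] z [ 0.94  0.34 -0.  ] elb [ 0.24 -0.39  0.54] wr [ 0.62 -0.15  0.42]
nest 0.9 [0.066 0.066 0.063] q [1.009, 1.007, -1.35, 1.722, 0.078, 1.155, 0.018] x [-0.19  0.76 -0.62] z [ 0.97  0.25 -0.  ] elb [ 0.23 -0.41  0.53] wr [ 0.61 -0.17  0.4 ]
nest 1.0 [0.092 0.089 0.06 ] q [1.084, 1.021, -1.35, 1.796, -0.015, 1.017, 0.018] x [-0.08  0.84 -0.54] z [ 1.   0.1 -0. ] elb [ 0.2  -0.43  0.52] wr [ 0.57 -0.2   0.37]
nest+25 0.9 [0.054 0.054 0.087] q [0.971, 0.987, -1.35, 1.658, 0.058, 1.2
[... 204 characters left out ...]
54] z [ 0.98  0.19 -0.  ] elb [ 0.21 -0.42  0.53] wr [ 0.6 -0.2  0.4]
cap 1.1 [0.039 0.025 0.116] q [0.871, 0.929, -1.348, 1.62, -0.212, 1.28, 0.09] x [-0.33  0.83 -0.45] z [0.93 0.37 0.  ] elb [ 0.27 -0.36  0.56] wr [ 0.64 -0.11  0.46]
cap 1.25 [0.01  0.062 0.113] q [0.56, 1.145, -1.35, 1.28, -0.11, 1.873, 0.185] x [-0.8   0.51 -0.32] z [ 0.54  0.84 -0.  ] elb [ 0.42 -0.29  0.46] wr [ 0.79 -0.01  0.42]
cap 1.4 [0.074 0.07  0.115] q [1.033, 1.003, -1.35, 1.831, -0.526, 0.989, 0.275] x [-0.09  0.98 -0.17] z [ 1.    0.09 -0.  ] elb [ 0.22 -0.42  0.53] wr [ 0.57 -0.16  0.38]
dark tab 111 [ 0.513 -0.009  0.181] [0.59  0.024 0.222] [ 0.551 -0.006  0.206]
real	0m46.735s
user	0m47.517s
sys	0m0.208s
```

```bash
cat >> opt.py <<'E'
def solve(K,a,t,n=6,seed=0,q3=-1.33,flip=1):
    """best-clearance joints with the finger corner at K and attitude att(a,t)"""
    R=att(a,t,flip); y=R[:,1]*(-1 if R[2,1]>0 else 1); p=np.array(K)-.025*R[:,0]-.011*y
    rng=np.random.default_rng(seed); b=None
    for i in range(n):
        for g in (-1.34,-1.2):
            def f(q):
                J,r=fk(q); return np.r_[(J[3]-p)*10,Ro.from_matrix(r@R.T).as_rotvec()*3,(q[2]-g)*1e-4]
            s=least_squares(f,np.clip(np.array([1.0,.95,g,1.6,.2,1.3,.1])+rng.normal(0,.15,7),lo,hi),bounds=(lo,hi),max_nfev=80)
            if np.abs(s.fun[:6]).max()<1e-3:
                v=(cl(s.x)+W).min()
                if b is None or v>b[0]: b=(v,s.x)
    return None if b is None else b[1]
def path(qa,qb,n=30):
    c=np.array([np.r_[cl(q),Kpt(q)[2]] for q in np.linspace(qa,qb,n)]); return np.round(c.min(0),3)
E
python3 - <<'E'
from opt import *
p,P=pts("scene")
m=(p.max(-1)<70)&(abs(P[...,0]-.63)<.06)&(abs(P[...,1]+.17)<.06)&(P[...,2]>.174)
print("loupe",m.sum(),np.round(np.percentile(P[m],[2,50,98],axis=0),3))
S=np.array([.5766,-.1314,0])
for a in(-.1,0,.15):
  for t in(.7,.82):
    q=solve(S+[0,-.004,.26],a,t); q2=solve(S+[0,-.004,.1765],a,t)
    if q is None or q2 is None: print(a,t,None); continue
    print(a,t,np.round(cl(q),3),np.round(cl(q2),3),"path",path(q0,q),path(q,q2),np.round(q,3).tolist(),np.round(q2,3).tolist())
for a in(.1,.3,.5):
  for t in(.75,.82,.9):
    q=solve([.549,.051,.24],a,t); q2=solve([.549,.051,.2],a,t)
    if q is None or q2 is None: print(a,t,None); continue
    print("nest",a,t,np.round(cl(q),3),np.round(cl(q2),3),np.round(q,3).tolist(),np.round(q2,3).tolist())
E
```

```text
loupe 151 [[ 0.629 -0.184  0.175]
 [ 0.641 -0.176  0.191]
 [ 0.654 -0.155  0.201]]
-0.1 0.7 [0.048 0.101 0.155] [0.086 0.12  0.1  ] path [0.031 0.101 0.111 0.162] [0.048 0.101 0.1   0.177] [1.24, 0.842, -1.327, 1.604, 0.117, 1.228, -0.091] [1.235, 0.97, -1.325, 1.676, 0.253, 1.125, -0.123]
-0.1 0.82 [0.072 0.133 0.167] [0.105 0.131 0.094] path [0.033 0.104 0.096 0.149] [0.072 0.131 0.094 0.177] [1.268, 0.911, -1.35, 1.598, 0.065, 1.232, -0.054] [1.257, 1.019, -1.316, 1.662, 0.165, 1.131, -0.044]
0 0.7 [0.048 0.107 0.17 ] [0.089 0.125 0.097] path [0.027 0.104 0.111 0.163] [0.048 0.107 0.097 0.177] [1.204, 0.863, -1.319, 1.562, 0.131, 1.305, -0.029] [1.202, 0.987, -1.32, 1.634, 0.26, 1.204, -0.054]
0 0.82 [0.067 0.136 0.165] [0.108 0.137 0.095] path [0.029 0.104 0.099 0.154] [0.067 0.136 0.095 0.177] [1.222, 0.917, -1.32, 1.55, 0.06, 1.316, 0.017] [1.22, 1.038, -1.313, 1.614, 0.179, 1.22, 0.01]
0.15 0.7 [0.055 0.115 0.167] [0.097 0.131 0.092] path [0.019 0.103 0.108 0.164] [0.055 0.115 0.092 0.177] [1.151, 0.9, -1.322, 1.5, 0.167, 1.42, 0.052] [1.154, 1.02, -1.324, 1.572, 0.287, 1.323,
[... 903 characters left out ...]
, -1.35, 1.676, 0.061, 1.237, 0.019] [0.978, 0.974, -1.35, 1.707, 0.131, 1.189, 0.003]
nest 0.3 0.9 [0.06  0.041 0.102] [0.059 0.068 0.064] [0.992, 0.949, -1.35, 1.669, 0.018, 1.246, 0.048] [0.989, 1.017, -1.35, 1.697, 0.088, 1.201, 0.036]
nest 0.5 0.75 [0.039 0.022 0.113] [0.031 0.032 0.074] [0.895, 0.92, -1.35, 1.601, 0.148, 1.386, 0.087] [0.89, 0.97, -1.334, 1.635, 0.196, 1.336, 0.089]
nest 0.5 0.82 [0.037 0.035 0.109] [0.036 0.034 0.071] [0.901, 0.956, -1.35, 1.588, 0.113, 1.402, 0.103] [0.869, 0.938, -1.237, 1.62, 0.073, 1.341, 0.194]
nest 0.5 0.9 [0.04  0.038 0.104] [0.032 0.043 0.067] [0.88, 0.927, -1.249, 1.575, -0.013, 1.413, 0.206] [0.859, 0.946, -1.186, 1.605, -0.01, 1.362, 0.258]
```

```bash
python3 - <<'E'
from opt import *
S=np.array([.5766,-.1314,0])
q=solve(S+[0,-.004,.26],0,.82,n=10)
for d1 in (.2,.4,.6):
    v1=q0.copy(); v1[0]+=d1; v2=q.copy(); v2[0]+=d1
    print(d1,path(q0,v1),path(v1,v2),path(v2,q))
np.save("hover.npy",q); print(q, np.round(fk(q)[0],3))
# who is close at start
s=segs(q0)[0]; d,i=T.query(s); k=d.argmin(); print(s[k],C[i[k]])
E
```

```text
0.2 [0.049 0.11  0.342 0.231] [0.08  0.128 0.135 0.154] [0.067 0.136 0.165 0.26 ]
0.4 [0.049 0.11  0.342 0.231] [0.121 0.169 0.19  0.154] [0.067 0.136 0.165 0.26 ]
0.6 [0.049 0.11  0.342 0.231] [0.146 0.214 0.232 0.154] [0.067 0.136 0.165 0.26 ]
[ 1.22213266  0.91691926 -1.32004519  1.54959025  0.05964541  1.31583958
  0.01688959] [[-0.012 -0.005  0.238]
 [ 0.125 -0.427  0.569]
 [ 0.577 -0.351  0.477]
 [ 0.577 -0.146  0.285]]
[ 0.04775734 -0.18921127  0.61782475] [ 0.096 -0.18   0.612]
```

```bash
python3 - <<'E'
from opt import *
q=np.load("hover.npy"); v1=q0.copy(); v1[0]+=.4; v2=q.copy(); v2[0]+=.4
print(np.round([Kpt(x) for x in np.linspace(v1,v2,9)],2).tolist())
from rig import *
move_joints(v1); move_joints(v2); move_joints(q); command_gripper(.038,40)
s=sense(); p,d=camera("wrist"); ps,ds=camera("scene")
np.savez("pics/w1.npz",p=p,d=d,pos=s["position"],rot=s["tcp_rot"]); np.savez("pics/scene2.npz",p=ps,d=ds,**camera_params("scene"))
cv2.imwrite("pics/w1.png",p[:,:,::-1]); cv2.imwrite("pics/s2.png",cv2.resize(ps,(800,600))[:,:,::-1])
print(s["time_s"],s["position"],fk(s["joint_pos"])[0][3],s["finger_gap"],s["wrist_force"],np.round(s["joint_pos"]-q,4))
E
```

```text
[[-0.03, -0.67, 0.23], [0.06, -0.66, 0.2], [0.14, -0.63, 0.17], [0.22, -0.6, 0.16], [0.29, -0.55, 0.15], [0.36, -0.5, 0.16], [0.41, -0.45, 0.19], [0.45, -0.4, 0.22], [0.48, -0.35, 0.26]]
4.725 [ 0.57651763 -0.14642218  0.2850997 ] [ 0.57651763 -0.14642218  0.2850997 ] 0.03806341197528366 [-0.08342695 -0.05661795 -0.95777858] [ 0.0005  0.     -0.      0.      0.     -0.     -0.    ]
```

View pics/w1.png

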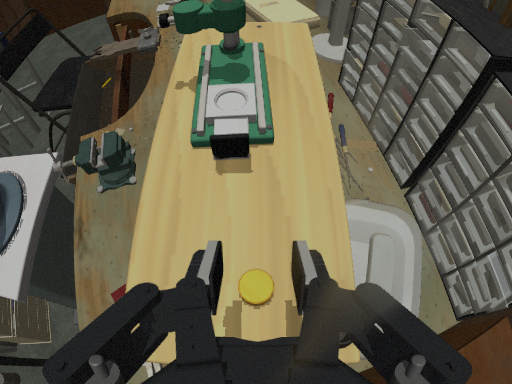

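View pics/s2.png

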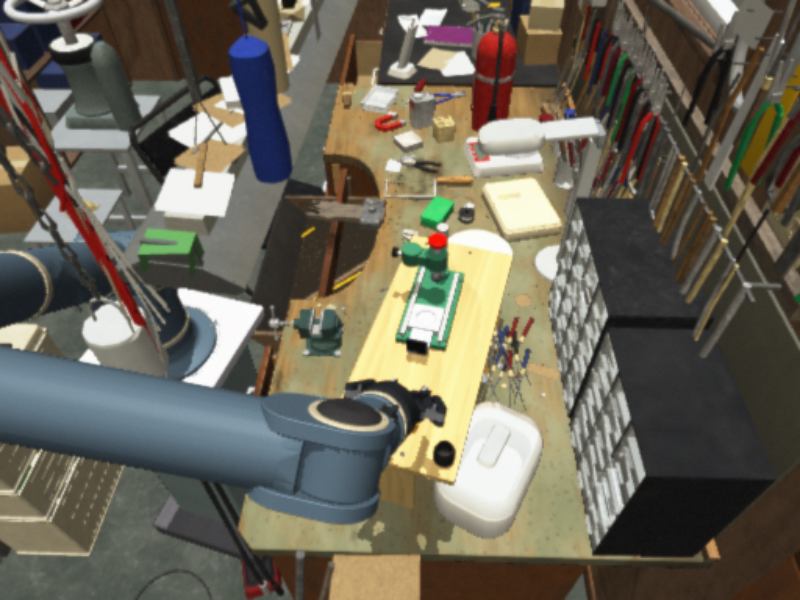

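Wrist view: slug centred between the open fingers at (256,287), nest at (231,100), tab at (230,147). The scene view shows the arm clear of the beam; the forearm radius looks like about 45 mm.

```bash
cat > wr.py <<'E'
import numpy as np
Kc=np.array([297.31863964,256.7671722,194.69352701])
M=np.array([[4.28571648e-04,-3.22354170e-01,9.46619039e-01,-1.18315567e-01],[-2.35013317e-04,-9.46619132e-01,-3.22354095e-01,8.39220270e-02],[9.99999881e-01,-8.43162544e-05,-4.81451644e-04,-1.56679890e-04],[0,0,0,1]])
def rays(u,v):
    dx,dy=np.asarray(u)-Kc[1],np.asarray(v)-Kc[2]; r=np.hypot(dx,dy)+1e-9; th=r/Kc[0]
    return np.stack([np.sin(th)*dx/r,np.sin(th)*dy/r,np.cos(th)],-1)
def atz(u,v,z,pos,rot):
    """world point of pixel on plane of height z"""
    d=rays(u,v)@M[:3,:3].T@rot.T; o=pos+rot@M[:3,3]; return o+d*((z-o[2])/d[...,2])[...,None]
def cloud(f):
    w=np.load(f); v,u=np.mgrid[:384,:512]; r=rays(u,v); c=r*(w["d"]/r[...,2])[...,None]
    return w["p"],(c@M[:3,:3].T+M[:3,3])@w["rot"].T+w["pos"]
E
cat > m1.py <<'E'
import cv2; from wr import *
w=np.load("pics/w1.npz"); p,P=cloud("pics/w1.npz"); hsv=cv2.cvtColor(p,cv2.COLOR_RGB2HSV); v,u=np.mgrid[:384,:512]
m=(abs(u-256)<28)&(abs(v-287)<28)&(hsv[...,0]>20)&(hsv[...,0]<32)&(hsv[...,1]>190)
m2=(abs(u-256)<28)&(abs(v-287)<28)&(P[...,2]>.1825)
for n,k in(("col",m),("dep",m2)):
    q=atz(u[k],v[k],.186,w["pos"],w["rot"]); c=cv2.minEnclosingCircle(q[:,:2].astype(np.float32)); print("slug",n,k.sum(),q.mean(0),c,P[k][:,2].mean())
m=(abs(u-231)<25)&(abs(v-100)<20); g=P[m]; k=(g[:,2]<.1945)&(g[:,2]>.188)&(np.hypot(g[:,0]-.549,g[:,1]-.07)<.03)
print("nest floor",k.sum(),g[k].mean(0),np.median(g[:,2]))
dk=(abs(u-230)<25)&(abs(v-145)<22)&(p.max(-1)<60)&(P[...,2]>.18)&(P[...,2]<.24)
t=P[dk]; print("tab",dk.sum(),np.round(np.percentile(t,[1,50,99],axis=0),4))
cr=p[55:165,175:290]; cv2.imwrite("pics/w1c.png",cv2.resize(cr,None,fx=5,fy=5,interpolation=2)[:,:,::-1])
# base plate edges
gr=(hsv[...,0]>65)&(hsv[...,0]<90)&(hsv[...,1]>120)&(P[...,2]>.18)&(P[...,2]<.188)
r=cv2.minAreaRect(P[gr][:,:2].astype(np.float32)); print("base",gr.sum(),r)
for z0,z1,n in((.1925,.1955,"rail"),(.1955,.199,"plate")):
    k=(P[...,2]>z0)&(P[...,2]<z1)&(abs(P[...,0]-.55)<.05)&(P[...,1]>-.01)&(P[...,1]<.2); print(n,k.sum(),cv2.minAreaRect(P[k][:,:2].astype(np.float32)))
E
python3 m1.py
```

```text
slug col 13 [ 0.57283343 -0.14084569  0.186     ] ((0.5752081274986267, -0.13488221168518066), 0.013477899134159088) 0.18491292636442863
slug dep 1015 [ 0.57546815 -0.13067967  0.186     ] ((0.575859546661377, -0.12744174897670746), 0.025486307218670845) 0.18967083612645552
nest floor 465 [0.54738364 0.06779829 0.1931687 ] 0.19707924351574557
tab 888 [[ 0.5335 -0.0083  0.1813]
 [ 0.5513 -0.0067  0.2086]
 [ 0.5692  0.0218  0.2208]]
base 1382 ((0.6673951148986816, 0.11768493056297302), (0.3325761556625366, 0.18265949189662933), 3.036212682723999)
rail 2107 ((0.5455673336982727, 0.09515257179737091), (0.07329906523227692, 0.20755448937416077), 3.0119948387145996)
plate 1379 ((0.545722246170044, 0.09467052668333054), (0.07204344123601913, 0.20545050501823425), 3.1247735023498535)
```

View pics/w1c.png

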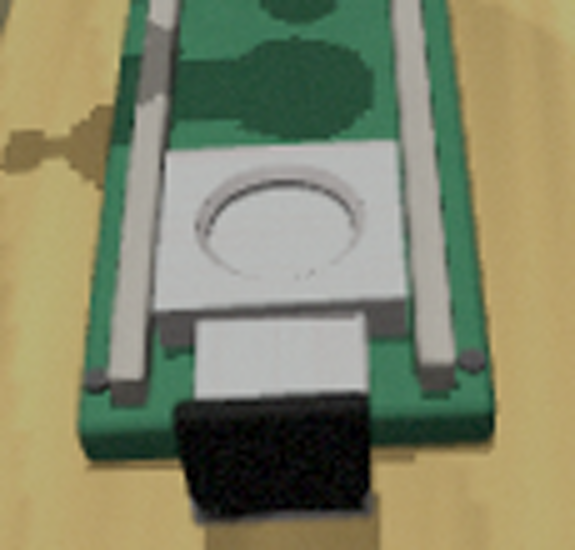

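```bash
python3 - <<'E'
import cv2; from wr import *
w=np.load("pics/w1.npz"); p=w["p"].astype(int); v,u=np.mgrid[:384,:512]
A=lambda u,v,z:atz(np.array([u]),np.array([v]),z,w["pos"],w["rot"])[0]
print("nest rim centre",A(231.2,99.4,.197),"rim ends L/R",A(175+197/5,55+225/5,.197),A(175+365/5,55+225/5,.197),"near/far",A(231.2,55+281/5,.197),A(231.2,55+165/5,.197))
print("slug px",p[287,256],"wood",p[250,256])
sat=(p[...,0]-p[...,2])/(p[...,0]+1); m=(abs(u-256)<28)&(abs(v-287)<30)&(sat>.65)&(p[...,0]>90)
q=atz(u[m],v[m],.186,w["pos"],w["rot"]); print(m.sum(),u[m].min(),u[m].max(),v[m].min(),v[m].max(),q.mean(0),q.min(0),q.max(0))
E
python3 - <<'E'
from h import *
# scene: nest + cap by fixed-height back-projection
z=np.load("pics/scene.npz"); p=z["p"]; hsv=cv2.cvtColor(p,cv2.COLOR_RGB2HSV); v,u=np.mgrid[:384,:512]
def A(u,v,h):
    K=z["K"]; d=np.stack([(u-K[0,2])/K[0,0],(v-K[1,2])/K[1,1],np.ones_like(u,float)],-1)@z["rotation"].T; o=z["position"]; return o+d*((h-o[2])/d[...,2])[...,None]
red=((hsv[...,0]<8)|(hsv[...,0]>172))&(hsv[...,1]>150)&(abs(u-280)<14)&(abs(v-154)<14)
q=A(u[red],v[red],.312); print("cap",red.sum(),q.mean(0),q.min(0),q.max(0))
q=A(np.array([215+288/5]),np.array([130+255/(4.7/1.35)]),.197); print("nest scene",q)
E
```

```text
nest rim centre [0.54793321 0.06763609 0.197     ] rim ends L/R [0.52911424 0.06732663 0.197     ] [0.56662567 0.06630778 0.197     ] near/far [0.54894191 0.04902064 0.197     ] [0.54684492 0.08716974 0.197     ]
slug px [184 177  71] wood [186 168 114]
304 238 273 269 304 [ 0.57523816 -0.13275661  0.186     ] [ 0.5610009  -0.14559025  0.186     ] [ 0.58950005 -0.11617577  0.186     ]
cap 100 [0.54497577 0.14181384 0.312     ] [0.52886779 0.12314204 0.312     ] [0.56045762 0.16111067 0.312     ]
nest scene [[0.54883929 0.06698127 0.197     ]]
```

```bash
python3 - <<'E'
from wr import *
p,P=cloud("pics/w1.npz"); w=np.load("pics/w1.npz")
t=(P-w["pos"])@w["rot"]; v,u=np.mgrid[:384,:512]
m=(abs(t[...,2])<.045)&(abs(t[...,2])>.012)&(t[...,0]>-.03)&(t[...,0]<.045)&(abs(t[...,1])<.03)&(v<330)
print(m.sum(),np.round(np.percentile(t[m],[0,2,50,98,100],axis=0),4))
k=m&(t[...,0]>.012); print(k.sum(),np.round(t[k].min(0),4),np.round(t[k].max(0),4))
print(w["rot"].round(3))
E
```

```text
5016 [[-0.03   -0.0105 -0.0449]
 [-0.0296 -0.008  -0.0413]
 [-0.0142  0.0111  0.0184]
 [ 0.0183  0.0145  0.0416]
 [ 0.0232  0.0155  0.045 ]]
427 [ 0.012  -0.0101 -0.0319] [0.0232 0.0129 0.0317]
[[ 0.     0.     1.   ]
 [ 0.731  0.682 -0.   ]
 [-0.682  0.731  0.   ]]
```

```bash
cat > act.py <<'E'
from rig import *
import numpy as np, cv2
from plan import att
def tcp(K,R):
    y=R[:,1]*(-1 if R[2,1]>0 else 1); return np.array(K)-.025*R[:,0]-.011*y
def snap(n):
    s=sense(); p,d=camera("wrist"); np.savez(f"pics/{n}.npz",p=p,d=d,pos=s["position"],rot=s["tcp_rot"]); cv2.imwrite(f"pics/{n}.png",p[:,:,::-1])
E
python3 - <<'E'
from act import *
R=att(0,.82); S=np.array([.5753,-.131,0])+[0,-.004,0]
move_l(tcp(S+[0,0,.20],R),R)
print(move_l(tcp(S+[0,0,.1745],R),R,feed=.04,until_force=6),sense()["position"]-tcp(S+[0,0,.1745],R),sense()["wrist_force"])
command_gripper(.02,40); s=sense(); print("gap",s["finger_gap"],s["wrist_force"])
print(move_l(tcp(S+[0,0,.26],R),R,feed=.1)); s=sense(); print(s["time_s"],s["finger_gap"],s["wrist_force"],np.round(s["joint_pos"],3)); snap("w2")
E
python3 - <<'E'
from opt import *
q=np.load("hover.npy")
for a in(.15,.25,.35):
  for t in(.82,.88):
    A=solve([.5478,.063,.25],a,t); B=solve([.5478,.063,.1965],a,t)
    print(a,t,np.round(cl(A),3),np.round(cl(B),3),path(q,A),path(A,B),np.round(A,3).tolist(),np.round(B,3).tolist())
E
```

```text
False [1.23753658e-04 7.49172093e-05 1.80918679e-04] [-0.33342098  1.10368937 -0.47092504]
gap 0.026025037771715834 [-1.15175692 -0.85381489  1.7152035 ]
False
7.4333 0.02571854067660339 [-0.72842588 -0.26436577 -1.32947537] [ 1.221  0.906 -1.304  1.554  0.045  1.313  0.031]
0.15 0.82 [0.029 0.014 0.116] [0.059 0.035 0.062] [0.029 0.014 0.116 0.25 ] [0.029 0.013 0.062 0.196] [1.027, 0.84, -1.35, 1.747, -0.007, 1.105, -0.045] [1.018, 0.936, -1.35, 1.79, 0.098, 1.035, -0.075]
0.15 0.88 [0.021 0.016 0.111] [0.072 0.053 0.058] [0.021 0.016 0.111 0.25 ] [0.021 0.014 0.058 0.196] [1.016, 0.815, -1.276, 1.748, -0.123, 1.107, 0.064] [1.03, 0.969, -1.35, 1.787, 0.063, 1.037, -0.04]
0.25 0.82 [0.032 0.012 0.116] [0.06  0.038 0.062] [0.032 0.012 0.116 0.25 ] [0.032 0.012 0.062 0.197] [0.989, 0.87, -1.35, 1.7, 0.024, 1.19, -0.007] [0.982, 0.963, -1.35, 1.743, 0.121, 1.123, -0.031]
0.25 0.88 [0.044 0.024 0.111] [0.061 0.056 0.058] [0.044 0.024 0.111 0.25 ] [0.044 0.024 0.058 0.196] [0.998, 0.901, -1.35, 1.697, -0.009, 1.193, 0.019] [0.992, 0.995, -1.35, 1.737, 0.088, 1.129, -0.002]
0.35 0.82 [0.038 0.025 0.116] [0.045 0.044 0.063] [0.038 0.025 0.116 0.25 ] [0.038 0.025 0.063 0.197] [0.949, 0.899, -1.35, 1.654, 0.052, 1.273, 0.033] [0.945, 0.987, -1.35, 1.697, 0.143, 1.21, 0.014]
0.35 0.88 [0.05  0.032 0.111] [0.047 0.061 0.059] [0.05  0.032 0.111 0.25 ] [0.047 0.032 0.059 0.197] [0.957, 0.93, -1.35, 1.649, 0.021, 1.28, 0.053] [0.953, 1.019, -1.35, 1.688, 0.112, 1.219, 0.038]
```

View pics/w2.png

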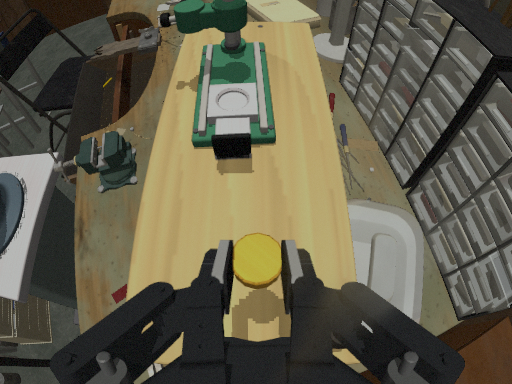

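Slug is in the grip (258,259) but the gap of 25.7 mm is less than 30 mm, so the pads hold it off-axis; measuring.

```bash
python3 - <<'E'
from wr import *
import cv2
p,P=cloud("pics/w2.npz"); w=np.load("pics/w2.npz"); v,u=np.mgrid[:384,:512]
t=(P-w["pos"])@w["rot"]; pi=p.astype(int)
sat=(pi[...,0]-pi[...,2])/(pi[...,0]+1); m=(abs(u-258)<32)&(abs(v-259)<34)&(sat>.6)&(P[...,2]>.24)
q=P[m]; print("slug pts",m.sum(),np.round(np.percentile(q,[1,50,99],axis=0),4))
top=q[q[:,2]>np.percentile(q[:,2],50)]
A=np.c_[q[:,:2],np.ones(len(q))]; 
# plane fit robust on upper points
k=np.ones(len(q),bool)
for _ in range(8):
    c,*_=np.linalg.lstsq(A[k],q[k,2],rcond=None); r=q[:,2]-A@c; k=abs(r)<.0015
print("plane",c,k.sum()); print("top extents",q[k].min(0),q[k].max(0),"circle",cv2.minEnclosingCircle(q[k][:,:2].astype(np.float32)))
print("tcp",w["pos"])
tm=t[m]; print("tool coords slug",np.round(np.percentile(tm[k],[1,50,99],axis=0),4))
g=(abs(t[...,2])<.03)&(abs(t[...,2])>.011)&(t[...,0]>-.02)&(t[...,0]<.04)&(abs(t[...,1])<.02)&(sat<.4)
print("finger",g.sum(),np.round(np.percentile(t[g],[.5,50,99.5],axis=0),4))
cv2.imwrite("pics/w2c.png",cv2.resize(p[225:325,195:320],None,fx=6,fy=6,interpolation=2)[:,:,::-1])
E
```

```text
slug pts 2319 [[ 0.5618 -0.1454  0.2601]
 [ 0.5748 -0.1323  0.2712]
 [ 0.5877 -0.1171  0.2855]]
plane [-0.00348643  0.00276673  0.27362133] 2036
top extents [ 0.56170154 -0.14518449  0.26971323] [ 0.58785505 -0.11598352  0.27271468] circle ((0.5732778310775757, -0.13137030601501465), 0.01634211838245392)
tcp [ 0.57496469 -0.14597699  0.28425109]
tool coords slug [[ 0.0103 -0.0087 -0.0128]
 [ 0.0197  0.0007 -0.0001]
 [ 0.0305  0.0102  0.0124]]
finger 2679 [[-0.0199 -0.0093 -0.0289]
 [-0.004   0.0106 -0.0132]
 [ 0.0201  0.0145  0.0289]]
```

View pics/w2c.png

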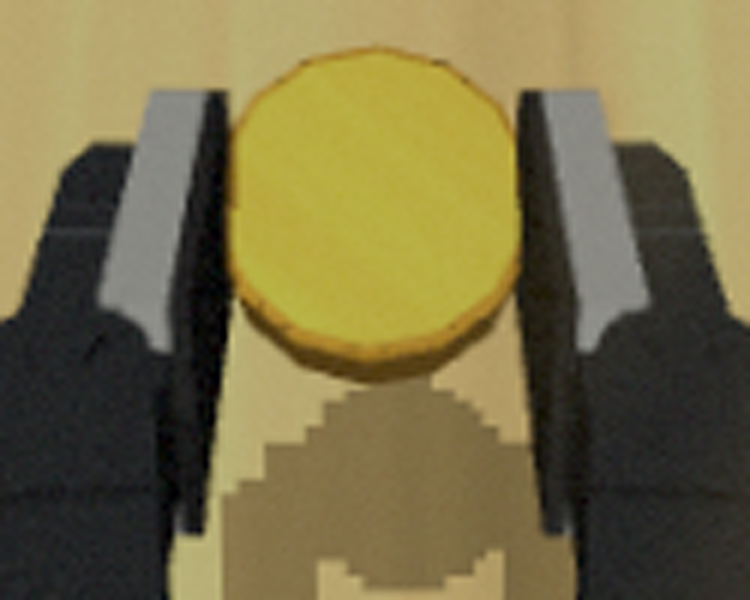

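```bash
cat > beam.py <<'E'
from opt import *
p,P=pts("scene"); p2,P2=pts("top"); 
X=np.vstack([P.reshape(-1,3),P2.reshape(-1,3)])
b=X[(X[:,2]>.50)&(X[:,2]<.56)&(X[:,0]>.3)&(X[:,0]<.46)&(X[:,1]>-.3)&(X[:,1]<.1)]
print("beam",np.round(np.percentile(b,[.5,2,98,99.5],axis=0),3))
e=X[(X[:,2]>.50)&(X[:,2]<.56)&(X[:,0]>.12)&(X[:,0]<.2)&(X[:,1]>-.3)&(X[:,1]<.1)]; print(np.round(np.percentile(e,[.5,2,98],axis=0),3))
# forearm radius from scene2
z=np.load("pics/scene2.npz"); _,Q=pts("scene2"); Q=Q.reshape(-1,3); J,_=fk(np.load("hover.npy")); a,w=J[1],J[2]
t=(Q-a)@(w-a)/((w-a)@(w-a)); d=segd(Q,a,w); 
for lo_,hi_ in((0.05,.2),(.2,.4),(.4,.6),(.6,.75),(.75,.9),(.9,1)):
    k=(t>lo_)&(t<hi_)&(d<.12); print("forearm",lo_,k.sum(),np.round(np.percentile(d[k],[5,50,90,98]),3) if k.sum() else "")
E
python3 beam.py
```

```text
beam [[ 0.3   -0.247  0.506]
 [ 0.301 -0.244  0.511]
 [ 0.409  0.074  0.559]
 [ 0.415  0.094  0.56 ]]Traceback (most recent call last):
  File "beam.py", line 6, in <module>
    e=X[(X[:,2]>.50)&(X[:,2]<.56)&(X[:,0]>.12)&(X[:,0]<.2)&(X[:,1]>-.3)&(X[:,1]<.1)]; print(np.round(np.percentile(e,[.5,2,98],axis=0),3))
                                                                                                     ~~~~~~~~~~~~~^^^^^^^^^^^^^^^^^^^^
    return _quantile_unchecked(
        a, q, axis, out, overwrite_input, method, keepdims, weights)
    return _ureduce(a,
                    func=_quantile_ureduce_func,
    ...<5 lines>...
                    overwrite_input=overwrite_input,
                    method=method)
    r = func(a, **kwargs)
    result = _quantile(arr,
                       quantiles=q,
    ...<2 lines>...
                       out=out,
                       weights=wgt)
    slices_having_nans = np.isnan(arr[-1, ...])
                                  ~~~^^^^^^^^^
IndexError: index -1 is out of bounds for axis 0 with size 0
```

```bash
sed -i '/^e=X/d' beam.py; cat >> beam.py <<'E'
g=np.mgrid[.1:.4151:.015,-.245:.3:.015,.508:.556:.012].reshape(3,-1).T
B=cKDTree(g); Wt=cKDTree(C[(abs(C[:,0]-.26)<.07)&(C[:,1]<-.19)&(C[:,1]>-.35)&(C[:,2]>.28)&(C[:,2]<.8)&~((C[:,2]>.5)&(C[:,2]<.64)&(C[:,1]>-.245))])
def two(q): return [[round(float(t.query(x)[0].min()),3) for x in segs(q)[:2]] for t in (B,Wt)]
if __name__=="__main__":
  for a in(.2,.3,.4,.5):
    for K in ([.5478,.063,.215],[.5478,.063,.1965],[.62,-.02,.215],[.62,.063,.215]):
        q=solve(K,a,.82); print(a,K,"beam",two(q)[0],"white",two(q)[1],"el",np.round(fk(q)[0][1],2),np.round(fk(q)[0][2],2),np.round(q,2).tolist())
E
python3 beam.py
```

```text
beam [[ 0.3   -0.247  0.506]
 [ 0.301 -0.244  0.511]
 [ 0.409  0.074  0.559]
 [ 0.415  0.094  0.56 ]]
forearm 0.05 0 
forearm 0.2 241 [0.035 0.036 0.037 0.038]
forearm 0.4 4435 [0.036 0.038 0.041 0.042]
forearm 0.6 3305 [0.037 0.039 0.04  0.041]
forearm 0.75 3446 [0.038 0.04  0.045 0.051]
forearm 0.9 2778 [0.031 0.045 0.054 0.057]
0.2 [0.5478, 0.063, 0.215] beam [0.049, 0.02] white [0.074, 0.059] el [ 0.22 -0.39  0.57] [ 0.59 -0.15  0.43] [1.0, 0.92, -1.35, 1.75, 0.07, 1.1, -0.04]
0.2 [0.5478, 0.063, 0.1965] beam [0.061, 0.036] white [0.068, 0.064] el [ 0.22 -0.4   0.55] [ 0.59 -0.15  0.41] [1.0, 0.95, -1.35, 1.77, 0.11, 1.08, -0.05]
0.2 [0.62, -0.02, 0.215] beam [0.092, 0.095] white [0.058, 0.118] el [ 0.24 -0.42  0.51] [ 0.66 -0.23  0.43] [0.99, 1.04, -1.35, 1.52, 0.18, 1.3, -0.03]
0.2 [0.62, 0.063, 0.215] beam [0.039, 0.035] white [0.039, 0.069] el [ 0.27 -0.36  0.56] [ 0.66 -0.15  0.43] [0.87, 0.93, -1.23, 1.58, 0.04, 1.17, 0.0]
0.3 [0.5478, 0.063, 0.215] beam [0.055, 0.031] white [0.058, 0.068] el [ 0.23 -0.39  0.56] [ 0.61 -0.14  0.43] [0.97, 0.94, -1.35, 1.71, 0.1, 1.19, 0.0]

[... 985 characters left out ...]
el [ 0.3  -0.34  0.56] [ 0.7  -0.14  0.43] [0.77, 0.94, -1.16, 1.48, 0.03, 1.34, 0.15]
0.5 [0.5478, 0.063, 0.215] beam [0.05, 0.031] white [0.031, 0.072] el [ 0.27 -0.37  0.55] [ 0.65 -0.13  0.43] [0.88, 0.95, -1.3, 1.62, 0.1, 1.35, 0.13]
0.5 [0.5478, 0.063, 0.1965] beam [0.042, 0.027] white [0.033, 0.068] el [ 0.27 -0.36  0.56] [ 0.65 -0.13  0.41] [0.86, 0.94, -1.24, 1.63, 0.08, 1.32, 0.18]
0.5 [0.62, -0.02, 0.215] beam [0.101, 0.102] white [0.021, 0.116] el [ 0.3  -0.4   0.49] [ 0.72 -0.21  0.43] [0.87, 1.09, -1.35, 1.37, 0.24, 1.56, 0.13]
0.5 [0.62, 0.063, 0.215] beam [0.037, 0.039] white [0.009, 0.071] el [ 0.32 -0.33  0.54] [ 0.72 -0.13  0.43] [0.74, 0.97, -1.18, 1.43, 0.07, 1.43, 0.18]
```

```bash
cat > step2.py <<'E'
from act import *; from opt import solve,path,cl,fk; import sys
S=np.array([.56,-.085,0]); R=att(0,.82); K=S+[.0003,-.0044,0]
R2=att(.1,1.0); A=solve(S+[0,0,.24],.1,1.0); N=np.array([.5478,.0672,0])
B=solve(N+[0,0,.23],.1,1.0); D=solve(N+[0,0,.198],.1,1.0)
qr=solve(K+[0,0,.24],0,.82)
print(path(qr,A),path(A,B),path(B,D),cl(solve(S+[0,0,.176],.1,1.0)),np.round(A,3),np.round(B,3))
np.savez("q2.npz",A=A,B=B,D=D)
if len(sys.argv)>1:
    move_l(tcp(K+[0,0,.2],R),R,feed=.15)
    print(move_l(tcp(K+[0,0,.1747],R),R,feed=.03,until_force=5),sense()["position"]-tcp(K+[0,0,.1747],R))
    command_gripper(.042,40); move_l(tcp(K+[0,0,.24],R),R,feed=.15)
    print(sense()["joint_pos"]-qr); move_joints(A); s=sense(); print(s["time_s"],s["position"]-tcp(S+[0,0,.24],R2)); snap("w3")
E
python3 step2.py
```

```text
[0.067 0.104 0.126 0.24 ] [0.07  0.054 0.081 0.23 ] [0.066 0.054 0.051 0.198] [0.08381817 0.12268661 0.07287291] [ 1.203  1.03  -1.35   1.602 -0.004  1.31   0.079] [ 1.07   0.956 -1.35   1.791 -0.091  1.027  0.029]
```

```bash
python3 step2.py go; python3 - <<'E'
from wr import *
p,P=cloud("pics/w3.npz"); w=np.load("pics/w3.npz"); v,u=np.mgrid[:384,:512]; pi=p.astype(int)
sat=(pi[...,0]-pi[...,2])/(pi[...,0]+1); q=atz(u,v,.186,w["pos"],w["rot"]); m=(np.hypot(q[...,0]-.56,q[...,1]+.085)<.03)&(sat>.62)&(pi[...,0]>80)
print(m.sum(),q[m].min(0),q[m].max(0),(q[m].min(0)+q[m].max(0))/2,np.median(P[m][:,2]))
dk=(P[...,2]>.18)&(P[...,2]<.224)&(abs(P[...,0]-.551)<.03)&(abs(P[...,1])<.02)&(p.max(-1)<60); print("tab",dk.sum(),np.percentile(P[dk],[1,50,99],axis=0).round(4))
E
```

```text
[0.067 0.104 0.126 0.24 ] [0.07  0.054 0.081 0.23 ] [0.066 0.054 0.051 0.198] [0.08381817 0.12268661 0.07287291] [ 1.203  1.03  -1.35   1.602 -0.004  1.31   0.079] [ 1.07   0.956 -1.35   1.791 -0.091  1.027  0.029]
False [-2.74389028e-05  2.02128026e-04  3.24689520e-04]
[-0.01193577 -0.03353926  0.04577883  0.00116109 -0.04555695 -0.00367487
  0.04331448]
10.3083 [-0.00016726 -0.00137852 -0.00402188]
1291 [ 0.54549451 -0.10185456  0.186     ] [ 0.57443636 -0.07037528  0.186     ] [ 0.55996543 -0.08611492  0.186     ] 0.18703006209215328
tab 1117 [[ 0.5337 -0.0083  0.1903]
 [ 0.5512 -0.0067  0.2101]
 [ 0.5681 -0.0024  0.2209]]
```

View pics/w3.png

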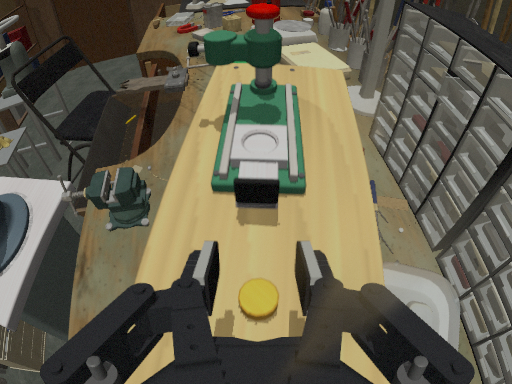

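Slug stands upright at (259,298), regrasp pose reached; nest about (261,141), cap (263,12).

```bash
python3 - <<'E'
import cv2; from wr import *
p,P=cloud("pics/w3.npz"); w=np.load("pics/w3.npz"); v,u=np.mgrid[:384,:512]; hsv=cv2.cvtColor(p,cv2.COLOR_RGB2HSV)
red=((hsv[...,0]<8)|(hsv[...,0]>172))&(hsv[...,1]>150)&(abs(u-263)<22)&(v<24); q=P[red]; print("cap",red.sum(),np.percentile(q,[2,50,98],axis=0).round(4))
k=q[:,2]>np.percentile(q[:,2],90); print("cap u",u[red].min(),u[red].max(),v[red].min(),v[red].max())
fl=(P[...,2]<.195)&(P[...,2]>.189)&(np.hypot(P[...,0]-.548,P[...,1]-.067)<.0165); print("nest floor",fl.sum(),P[fl].mean(0),P[fl].min(0),P[fl].max(0))
pl=(P[...,2]>.1955)&(P[...,2]<.199)&(abs(P[...,0]-.548)<.025)&(P[...,1]>.0)&(P[...,1]<.12); print("plate y",np.percentile(P[pl],[.5,99.5],axis=0).round(4))
pole=(P[...,2]>.205)&(P[...,2]<.235)&(abs(P[...,0]-.543)<.025)&(P[...,1]>.1)&(P[...,1]<.25); print("column",pole.sum(),np.percentile(P[pole],[2,50,98],axis=0).round(4))
E
python3 - <<'E'
from act import *
R=att(.1,1.0); S=np.array([.56,-.0858,0])
move_l(tcp(S+[0,0,.2],R),R); print(move_l(tcp(S+[0,0,.176],R),R,feed=.04,until_force=6),sense()["position"]-tcp(S+[0,0,.176],R))
command_gripper(.02,40); s=sense(); print(s["finger_gap"])
move_l(tcp(S+[0,0,.235],R),R,feed=.1); s=sense(); print(s["time_s"],s["finger_gap"],s["position"]-tcp(S+[0,0,.235],R),np.round(s["joint_pos"],3)); snap("w4")
E
python3 - <<'E'
from wr import *
p,P=cloud("pics/w4.npz"); w=np.load("pics/w4.npz"); pi=p.astype(int); sat=(pi[...,0]-pi[...,2])/(pi[...,0]+1)
m=(sat>.6)&(np.hypot(P[...,0]-.56,P[...,1]+.086)<.03)&(P[...,2]>.225); q=P[m]; A=np.c_[q[:,:2],np.ones(len(q))]; k=q[:,2]>.241
for _ in range(8): c,*_=np.linalg.lstsq(A[k],q[k,2],rcond=None); k=abs(q[:,2]-A@c)<.0015
print("slug top",c[:2],k.sum(),q[k].mean(0),np.percentile(q[k],[.5,99.5],axis=0).round(4))
E
```

```text
cap 580 [[0.4348 0.1287 0.0189]
 [0.54   0.1374 0.3088]
 [0.5586 1.028  0.3132]]
cap u 246 280 0 23
nest floor 473 [0.54753779 0.06862159 0.19294777] [0.53154848 0.05431118 0.1911904 ] [0.56355243 0.0828716  0.1949938 ]
plate y [[0.5232 0.0404 0.1956]
 [0.5728 0.0937 0.199 ]]
column 280 [[0.5306 0.1363 0.207 ]
 [0.5444 0.1409 0.2228]
 [0.5521 0.1886 0.2344]]
False [8.72431450e-05 7.29284559e-05 1.37651216e-04]
0.026315180652960127
12.5583 0.026133868896348576 [-0.00020065 -0.00016284 -0.00044508] [ 1.197  1.019 -1.323  1.605 -0.021  1.306  0.104]
slug top [-0.00747686  0.00012681] 1929 [ 0.5596702  -0.08597739  0.24515226] [[ 0.5467 -0.0995  0.2437]
 [ 0.5727 -0.0715  0.2465]]
```

```bash
cat > step3.py <<'E'
from act import *; from opt import solve,path,cl,fk,Kpt
R=att(.1,1.0); N=np.array([.5481,.0675,0]); q=sense()["joint_pos"]
B=solve(N+[0,0,.235],.1,1.0,n=10); print(path(q,B),cl(B),np.round(B,3))
assert path(q,B)[3]>.231
move_joints(B); sleep(.3); s=sense(); e=s["position"]-tcp(N+[0,0,.235],R); print("err",e,s["finger_gap"])
move_l(tcp(N+[0,0,.206],R),R,feed=.08); print(cl(sense()["joint_pos"]))
h=move_l(tcp(N+[0,0,.1985],R),R,feed=.015,until_force=4); s=sense(); print(h,"K z",s["position"][2]-tcp(N+[0,0,0],R)[2],s["wrist_force"],s["time_s"])
snap("w5")
E
python3 step3.py
```

```text
[0.066 0.05  0.086 0.234] [0.06640201 0.04955197 0.0861841 ] [ 1.07   0.946 -1.35   1.787 -0.1    1.033  0.031]
err [ 0.00055104 -0.00109007 -0.00018372] 0.02600660011456996
[0.07774527 0.07145607 0.05794667]
False K z 0.19852827667745016 [ 0.22657085 -1.26487126 -1.05401548] 14.7333
```

View pics/w5.png

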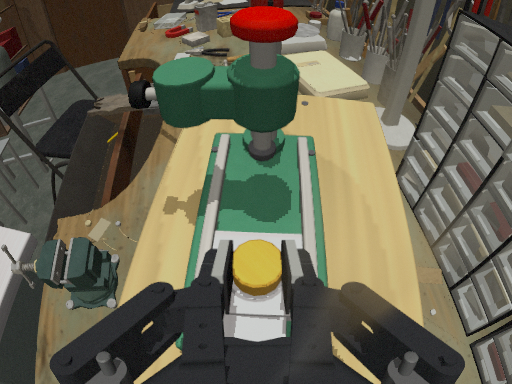

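Slug hangs between the fingers over the plate at (257,265) with no contact force, so it has entered the nest; cap in view at (264,22). Release and measure numerically.

```bash
cat > mslug.py <<'E'
import sys,cv2; from wr import *
def meas(f,c=(.548,.0675)):
    p,P=cloud(f"pics/{f}.npz"); w=np.load(f"pics/{f}.npz"); pi=p.astype(int); sat=(pi[...,0]-pi[...,2])/(pi[...,0]+1)
    m=(sat>.5)&(np.hypot(P[...,0]-c[0],P[...,1]-c[1])<.03)&(P[...,2]>.2)&(P[...,2]<.23); q=P[m]; A=np.c_[q[:,:2],np.ones(len(q))]; k=q[:,2]>np.percentile(q[:,2],50)
    for _ in range(8): co,*_=np.linalg.lstsq(A[k],q[k,2],rcond=None); k=abs(q[:,2]-A@co)<.0015
    e=np.percentile(q[k],[.5,99.5],axis=0); print(f,"slug tilt",co[:2].round(3),k.sum(),"top z",np.median(q[k][:,2]).round(4),"ctr",(e.mean(0)).round(4),e.round(4).tolist())
    hsv=cv2.cvtColor(p,cv2.COLOR_RGB2HSV); red=((hsv[...,0]<8)|(hsv[...,0]>172))&(hsv[...,1]>150)&(P[...,2]>.28)&(P[...,2]<.33)&(abs(P[...,0]-.543)<.03)
    q=P[red]
    if len(q):
        t=q[:,2]>.3095; print("cap",red.sum(),np.percentile(q,[1,50,99],axis=0).round(4).tolist(),"top:",t.sum(),np.percentile(q[t],[1,50,99],axis=0).round(4).tolist())
if __name__=="__main__":
    for f in sys.argv[1:]: meas(f)
E
python3 - <<'E'
from act import *
R=att(.1,1.0); N=np.array([.5481,.0675,0])
command_gripper(.031,20); command_gripper(.040,20); sleep(.2)
snap("w6"); move_l(tcp(N+[0,0,.225],R),R,feed=.08); sleep(.2); snap("w7"); s=sense(); print(s["time_s"],s["finger_gap"],s["wrist_force"])
E
python3 mslug.py w5 w6 w7
```

```text
16.25 0.039970049390574185 [-1.14339198  0.28247185  0.50228224]
w5 slug tilt [-0.001  0.003] 1907 top z 0.2092 ctr [0.548  0.0682 0.2091] [[0.535, 0.0544, 0.2077], [0.561, 0.082, 0.2105]]
cap 2040 [[0.5285, 0.1285, 0.3025], [0.5441, 0.134, 0.3104], [0.5591, 0.1562, 0.3134]] top: 1187 [[0.529, 0.1291, 0.3096], [0.5438, 0.1378, 0.3124], [0.5587, 0.1565, 0.3134]]
w6 slug tilt [0.002 0.   ] 1972 top z 0.2092 ctr [0.5477 0.0678 0.2092] [[0.5339, 0.0538, 0.2078], [0.5616, 0.0818, 0.2105]]
cap 2035 [[0.5284, 0.1284, 0.3027], [0.5441, 0.1339, 0.3105], [0.559, 0.156, 0.3134]] top: 1191 [[0.5288, 0.1292, 0.3095], [0.5439, 0.1378, 0.3124], [0.5587, 0.1568, 0.3135]]
w7 slug tilt [0.003 0.002] 1533 top z 0.2092 ctr [0.5476 0.0678 0.2091] [[0.5338, 0.054, 0.2077], [0.5615, 0.0815, 0.2105]]
cap 1993 [[0.5282, 0.1286, 0.3031], [0.544, 0.1359, 0.3115], [0.5588, 0.1569, 0.3136]] top: 1348 [[0.5288, 0.1293, 0.3096], [0.5437, 0.1398, 0.3124], [0.5587, 0.157, 0.3137]]
```

```bash
cat > step4.py <<'E'
from act import *; from opt import solve,path,cl
R=att(.1,1.0); N=np.array([.5481,.0675,0]); dr=np.array([-.052,.9986,0])
move_l(tcp(N+[0,0,.23],R),R); move_l(tcp([.552,-.07,.23],R),R,feed=.2); command_gripper(0,20)
R=att(.052,1.0); off=tcp([0,0,0],R); y=R[:,1]*np.sign(R[2,1]); F=lambda p:np.array(p)+off-.022*y   # TCP with the upper tip corner at p
tab=np.array([.5512,-.0075,.2165])
move_l(F(tab-.03*dr),R,feed=.15); sleep(.2); print(sense()["time_s"],sense()["wrist_force"],cl(sense()["joint_pos"]))
move_l(F(tab-.008*dr),R,feed=.06)
h=move_l(F(tab+.092*dr),R,feed=.05,until_force=6); s=sense(); f=s["position"]-off+.022*y
print(h,"F",f,"travel",(f-tab)@dr,s["wrist_force"],cl(s["joint_pos"]),s["time_s"])
snap("w8")
E
python3 step4.py; python3 - <<'E'
from mslug import meas
meas("w8",(.5437,.145))
E
```

```text
18.4083 [-0.45195435  0.0106261  -0.75127601] [0.09342695 0.11187933 0.08401147]
True F [0.5471852  0.07272948 0.21603222] travel 0.08032592446121056 [-0.47738235 -1.81424159 -0.45766114] [0.07271702 0.07200911 0.05442235] 20.5
w8 slug tilt [-0.008  0.005] 631 top z 0.2091 ctr [0.5438 0.1425 0.209 ] [[0.53, 0.1311, 0.2076], [0.5576, 0.1539, 0.2103]]
cap 1874 [[0.5282, 0.1283, 0.3024], [0.5437, 0.1339, 0.3102], [0.5588, 0.1565, 0.3133]] top: 1061 [[0.5285, 0.1288, 0.3095], [0.5436, 0.1378, 0.3123], [0.5583, 0.1573, 0.3134]]
```

```bash
python3 - <<'E'
from act import *
dr=np.array([-.052,.9986,0]); p0=sense()["position"]
h=move_l(p0+.012*dr,None,feed=.02,until_force=12); s=sense(); print(h,(s["position"]-p0)@dr,s["wrist_force"])
move_l(p0-.02*dr,None,feed=.1); sleep(.2); s=sense(); print(s["wrist_force"],s["time_s"]); snap("w9")
E
python3 - <<'E'
from mslug import meas,cloud
import numpy as np
meas("w9",(.5437,.145)); p,P=cloud("pics/w9.npz")
dk=(P[...,2]>.2)&(P[...,2]<.223)&(abs(P[...,0]-.547)<.022)&(abs(P[...,1]-.07)<.03)&(p.max(-1)<60); print("tab",dk.sum(),np.percentile(P[dk],[1,50,99],axis=0).round(4))
E
```

```text
True -8.553347802195124e-05 [0.31608678 0.09021088 0.98169006]
[-0.17544645  0.32323214  0.59933841] 21.3833
w9 slug tilt [0.004 0.038] 581 top z 0.209 ctr [0.5438 0.1425 0.2087] [[0.53, 0.1308, 0.2073], [0.5575, 0.1542, 0.2101]]
cap 1220 [[0.5278, 0.1284, 0.3024], [0.5441, 0.1325, 0.309], [0.559, 0.1441, 0.313]] top: 542 [[0.5282, 0.1288, 0.3095], [0.5441, 0.1346, 0.3116], [0.5586, 0.1444, 0.3131]]
tab 1642 [[0.5301 0.0407 0.2003]
 [0.5475 0.0711 0.215 ]
 [0.5643 0.0754 0.2214]]
```

```bash
cat > step5.py <<'E'
from act import *; from opt import solve,path,cl; import sys
R=att(.08,1.4); X=np.array([.5435,.147,0])
R0=att(.052,1.0); s=sense(); q=s["joint_pos"]
P1=[.55,-.02,.27]; qa=solve(P1,.052,1.0,n=8); B=solve(X+[0,0,.332],.08,1.4,n=12)
print("a",cl(qa),"B",cl(B),np.round(B,3),path(qa,B),path(B,solve(X+[0,0,.3],.08,1.4)))
from plan import Kpt
print(np.round([Kpt(x) for x in np.linspace(qa,B,7)],3).tolist())
if len(sys.argv)>1:
    move_l(tcp(P1,R0),R0,feed=.15); print(sense()["joint_pos"]-qa); move_joints(qa); move_joints(B); sleep(.3)
    s=sense(); print(s["time_s"],s["position"]-tcp(X+[0,0,.332],R),s["wrist_force"]); snap("w10")
E
python3 step5.py
```

```text
a [0.06326448 0.08155968 0.15504886] B [0.06739845 0.04771222 0.11804308] [ 1.035  0.956 -1.35   1.831 -0.576  0.998  0.28 ] [0.063 0.048 0.118 0.27 ] [0.067 0.048 0.108 0.3  ]
[[0.55, -0.02, 0.27], [0.55, 0.012, 0.28], [0.549, 0.042, 0.291], [0.548, 0.071, 0.301], [0.547, 0.098, 0.312], [0.545, 0.123, 0.322], [0.544, 0.147, 0.332]]
```

```bash
python3 step5.py go
```

```text
a [0.06326448 0.08155968 0.15504886] B [0.06739845 0.04771222 0.11804308] [ 1.035  0.956 -1.35   1.831 -0.576  0.998  0.28 ] [0.063 0.048 0.118 0.27 ] [0.067 0.048 0.108 0.3  ]
[[0.55, -0.02, 0.27], [0.55, 0.012, 0.28], [0.549, 0.042, 0.291], [0.548, 0.071, 0.301], [0.547, 0.098, 0.312], [0.545, 0.123, 0.322], [0.544, 0.147, 0.332]]
[-0.0075714  -0.02044498  0.02724     0.00184648 -0.02820094  0.00208776
  0.02708477]
23.4833 [ 6.11958308e-04 -1.00552038e-03  2.83183644e-05] [-0.45827781 -0.48875127  0.07059269]
```

View pics/w10.png

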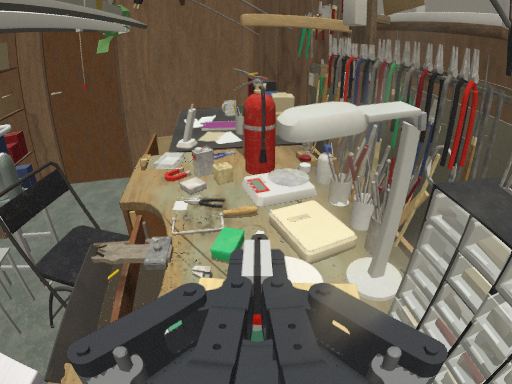

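View shows the closed fingers over the cap (red glimpsed between them at (257,320)), nothing else near. Pressing in small force-watched steps.

```bash
cat > step6.py <<'E'
from act import *
R=att(.08,1.4); X=np.array([.5435,.147,0]); Z=lambda z:tcp(X+[0,0,z],R)
move_l(Z(.320),R,feed=.05); sleep(.2)
b=np.mean([(sleep(.02),sense()["wrist_force"])[1] for _ in range(8)],axis=0)
def F(n=3): return np.mean([(sleep(.02),sense()["wrist_force"])[1] for _ in range(n)],axis=0)-b
z=.320; log=[]
while z>.290:
    f=log[-1][1] if log else 0
    z-=.001 if f<6 else .0004
    if move_l(Z(z),R,feed=.01,until_force=9): print("big step",z)
    f=F()[2]; log.append((round(z,4),round(float(f),1)))
    if f>9.8: break
print(log)
for _ in range(5): sleep(.2); print(F(2).round(1),sense()["position"][2]-Z(0)[2],end=" ")
print("t",sense()["time_s"])
E
python3 step6.py
```

```text
[(0.319, -0.0), (0.318, 0.4), (0.317, 0.1), (0.316, -0.1), (0.315, 0.0), (0.314, 0.6), (0.313, 0.1), (0.312, 0.4), (0.311, 1.6), (0.31, 1.8), (0.309, 1.4), (0.308, 1.7), (0.307, 2.0), (0.306, 2.2), (0.305, 2.5), (0.304, 2.5), (0.303, 5.6), (0.302, 5.5), (0.301, 6.3), (0.3006, 6.5), (0.3002, 6.6), (0.2998, 7.0), (0.2994, 7.3), (0.299, 7.6), (0.2986, 7.7), (0.2982, 8.0), (0.2978, 7.9), (0.2974, 8.4), (0.297, 8.6), (0.2966, 8.3), (0.2962, 9.8), (0.2958, 10.6)]
[-0.4 -3.  10.4] 0.2986362330834179 [-1.7 -4.  11. ] 0.2986431162902096 [-1.2 -3.6 10.5] 0.29865765334227795 [-1.9 -3.5 10.8] 0.29863258938932147 [-0.5 -3.2 11.2] 0.2986248368986948 t 35.025
```

```bash
python3 - <<'E'
from act import *
from opt import cl
R=att(.08,1.4); X=np.array([.5435,.147,0]); Z=lambda z:tcp(X+[0,0,z],R)
move_l(Z(.2953),R,feed=.01)
for _ in range(4): sleep(.25); s=sense(); print(s["wrist_force"].round(1),round(s["position"][2]-Z(0)[2],4),end=" ")
move_l(Z(.312),R,feed=.02); move_l(Z(.335),R,feed=.05)
move_l(tcp([.55,.02,.345],R),R,feed=.15); s=sense(); print(s["time_s"],s["wrist_force"],cl(s["joint_pos"]))
R0=att(.052,1.0); move_l(tcp([.552,-.03,.28],R0),R0,feed=.15); sleep(.2); snap("w11"); print(sense()["time_s"])
E
python3 - <<'E'
from mslug import meas,cloud
import numpy as np
meas("w11",(.5437,.145)); p,P=cloud("pics/w11.npz")
dk=(P[...,2]>.2)&(P[...,2]<.223)&(abs(P[...,0]-.547)<.022)&(abs(P[...,1]-.07)<.03)&(p.max(-1)<60); print("tab",dk.sum(),np.percentile(P[dk],[1,50,99],axis=0).round(4))
E
```

```text
[-2.1 -4.1 10.8] 0.2986 [-1.8 -4.1 11.1] 0.2986 [-1.7 -4.  11.7] 0.2986 [-1.9 -3.7 11.3] 0.2986 38.8667 [0.80096535 0.62909534 0.08288406] [0.07350032 0.10184105 0.1731584 ]
39.7417
w11 slug tilt [ 0.003 -0.033] 232 top z 0.2091 ctr [0.5438 0.143  0.2091] [[0.5303, 0.1315, 0.2077], [0.5572, 0.1545, 0.2105]]
cap 711 [[0.5278, 0.1285, 0.3029], [0.5435, 0.1367, 0.3115], [0.5589, 0.1578, 0.3136]] top: 481 [[0.5284, 0.1291, 0.3096], [0.5433, 0.1402, 0.3124], [0.558, 0.158, 0.3137]]
tab 581 [[0.5303 0.0697 0.2004]
 [0.5474 0.0712 0.213 ]
 [0.5641 0.0749 0.221 ]]
```

View pics/w11.png

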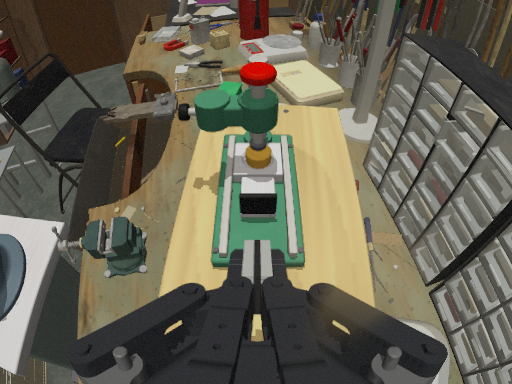

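Final view: slug seated under the punch (258,155), tab and shuttle home, cap back up (259,72), gripper clear.

```bash
python3 -c "
from rig import *
finish_job()"
```

```text
the job is handed in; nothing more can be done
```

The job is done and handed in at about 40 s on the robot clock; no verdict was reported, so these are my own checks.

**What I did:** I placed the slug in the nest and pushed the shuttle until a firmer second push moved it no further. I then pressed the plunger through the soft stop, at about 2.5 N, to the hard second stop. I held it there for over 1 s at about 11 N (peak reading 11.7 N) and let it rise. I regrasped the slug once at a steeper tilt so the forearm stayed clear of the beam.

**Last checks:**
- **Slug:** it lies in the nest with its top at 0.209 m. That is about 1 mm above the nominal seated height, within the camera's error; on the plate rim it would read 0.213 m.
- **Slug tilt:** the last reading was about 0.03 rad, taken from a partly hidden view. It read near 0 when fully visible, just after I let go.
- **Shuttle:** the tab did not move during the press.
- **Plunger cap:** it is back at 0.312 m, the same as before pressing.
- **Gripper:** it is clear of everything.

**One disagreement:** the shuttle moved about 77–80 mm, not 85 mm. I take this to mean it did not start fully out, because it met a hard stop and the slug lines up with the plunger axis, both at y ≈ 0.146 m.

**Not measured:** I didn't re-measure the bystanders at the end; no unexpected contact force showed up.

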